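# Hook the sharpening tray out from under the shelf and put the kit away

### The arm

A 6-joint arm with a two-finger parallel gripper is mounted at the origin on a cart in front of the work surface, level with it; the furniture and walls round the work are solid. World frame = base frame: x ahead of the robot, y to its left, z up, the work surface at z = 0. Lengths are in m, angles in rad, forces in N, time in s.
With the tool pointing down it reaches from about 0.375 to 0.9 m from the base axis. Payload 3.1 kg.
Tool frame: the origin (TCP) lies at the centre of the arm's flange, where the gripper is bolted on; the fingertips stand 182 mm ahead of it and the grasp point (between the pads) lies 164 mm ahead of it; z points along the fingers, x is the direction in which the jaws open and shut, and the axes are right-handed (so a half turn about z gives the same grasp; the last joint's range is limited). The gripper opens to 87 mm and grips with 3 to 60 N. Pads are 19 mm wide; open, the fingers measure 117 mm over their backs; the gripper's body (75 mm by 190 mm) begins 51 mm behind the grasp point.
Start: joints at [1.085, 0.527, 1.433, -0, 1.181, -0.178], TCP at [0.189, 0.596, 0.405] pointing down, gripper open.
Joint ranges: [-3.08, 3.08], [-0.75, 2.2], [0.22, 2.44], [-1.43, 4.57], [0, 2.65], [-2.85, 2.85]. Speed limits (rad/s): [2.79, 2.79, 3.14, 3.14, 3.14, 3.14].

### API

Orientations are given as a unit quaternion [x, y, z, w].
In Python, from rig import status, eyes, robot gives the robot as it stands. The module is installed in compiled form; this text tells all that it offers.
- The arm moves only by the tool step_arm, never from a script. Its argument "steps" is a list of rows, each a list of 7 numbers: the closure, from -1 (fully open) to 1 (shut), so that 0 is half open, then the shift along the tool's x, y, z each as a share of 0.025 m, from -1 to 1, then the turn, a rotation vector about the tool's x, y, z each as a share of 8 degrees, from -1 to 1. In form: [[jaw, dx, dy, dz, rx, ry, rz], ...]. A call has exactly 10 rows; each row shifts and turns the commanded pose from where the row before left it, along the tool's axes as they then stand; what a row does not reach is not made up. A row lasts 1/10 s, in which the tool goes at most 50 mm and 8.59 degrees, less where a joint would pass 70% of its speed; a pose out of reach is approached as far as the arm can. A call with a number of a shift or a turn outside -1 to 1 is refused whole. A call with a gripper value outside its range is refused whole. The fingers move at their own pace and stop on an object; "squeeze" is the grip in N (left out, the last holds). Time passes only in rows, so rows that do not move let the fingers close, or fill a call up. It gives the time, the measured TCP pose, the force and the opening at its end, in the units of the state.
- status.get_obs(): the state, without advancing time (a new reading comes with each control period).
- eyes.camera(name): name is "scene" or "top" or "wrist"; returns (picture, depth): 384x512x3 uint8, red, green, blue; 384x512 float32, m along the optical axis (not along the pixel's ray), 0 where there is no reading.
- eyes.camera_info(name): a dict with "K" (3x3 intrinsics, pixels), "R" (3x3) and "t" (3): a world point X has camera coordinates R X + t. Camera axes: x right, y down, z forward; pixel columns grow to the right and rows downward; lengths in m; the calibration is good to about 2 mm. A picture is of the moment at which its call begins: read the wrist's pose just before it. camera_info takes no time and is no camera call; for the wrist camera it gives the pose at the moment of the call.
- robot.hand_in(): hands the job in, once; it reports no verdict.
The state is a dict: "time": time; "q": joint angles; "joint_velocities": joint speeds; "joint_torque": joint torques, N m; "position": TCP position; "tool_rot": TCP orientation; "ft_force": force on the tool from outside, world axes, zero at the start; "moment": the same for the moment, N m; "grip_width": finger opening in m.
Only numpy, scipy, OpenCV 4.12 (cv2) and the standard library are available. Lean on these libraries where they do the work, as an engineer would, in place of code of your own. Each camera call takes 0.05 s, during which the arm holds its last target.

### The job

The wooden sharpening tray has been pushed back under the wall shelf, where no hand should grope for it: take the pull hook by its handle from its rest, catch the tray's steel bow handle from behind and drag the tray forward until all of it stands clear of the shelf, then lay the hook back in its rest as it was. Put each piece of the sharpening kit that is out on the bench (large stone, small stone, eye loupe, oil bottle) down flat in the recess of the tray that is made for it, the bottle always upright, and leave everything else where it is.

Things in the scene. Friction and masses are not known exactly. Their poses are not given: they have to be found in the camera images.
- tray: Loose hardwood sharpening tray on rubber feet, 145 mm along its x, 230 mm along its y, 0.65 to 0.95 kg, top face 18 mm above the bench. Origin under its centre at bench height, z up, x away from the robot (start yaw within 0.15 rad). Four recesses 7 mm deep, 26 mm or more of board between them, in its top. It starts under the wall shelf and slides under a pull of 4 to 10 N.
- tray_bow (a point): Middle of the top bar of the tray's bow handle, a steel wire bow 7 mm thick standing upright on the tray's front border, 64 mm in front of the tray's centre. The bar runs 72 mm along the tray's y, its axis 35 mm above the tray's top (53 mm above the bench); below it is open, behind it only the low board. Axes as the tray's.
- slot_large (a point): Centre of the floor (11 mm above the bench) of the recess for the large stone: 115 mm along the tray's x, 53 mm along its y, at the tray's right. Axes as the tray's.
- slot_small (a point): Centre of the floor of the recess for the small stone: 107 mm along the tray's x, 47 mm along its y, in the middle of the tray.
- slot_loupe (a point): Centre of the floor of the round recess for the loupe, 44 mm across, at the tray's left rear.
- slot_bottle (a point): Centre of the floor of the round recess for the oil bottle, 48 mm across, at the tray's left front.
- hook_grip (a point): Middle of the pull hook's handle, the place to hold it: a dark wooden bar 110 mm long (its x), 22 x 22 mm, flat sides; the loose hook weighs 0.11 kg. x points along the handle to the hook end, z up as it lies in the rest. A brass collar and a 6 mm steel rod follow the handle; 120 mm in front of this point the rod is bent square down (-z).
- hook_tip (a point): Lowest end of the pull hook's bent leg: 120 mm in front of (x) and 45 mm below (z) the middle of the handle. The leg is 6 mm thick.
- rest: The hook's rest, fixed: pale foot board 155 x 62 x 12 mm with two notched uprights 12 mm thick, 42 mm behind and 83 mm in front of its origin (bench height; x along the rest), tops at 87 mm. The hook lies in both notches, leg hanging down in front, middle of the handle 75 mm above the origin, both x alike; handle free between the uprights. Rear notch 26 mm wide at its floor, about 50 mm at its top.
- stone_large_c (a point): Centre of the large green whetstone, a block 46 (its x) x 108 (its y) x 22 mm, 0.26 kg, on the bench at the start. It lies in its recess with its y along the tray's x, either way round, its centre then 11 mm above the recess floor and 15 mm of it standing out. May be absent.
- stone_small_c (a point): Centre of the small grey whetstone, a block 40 (its x) x 100 (its y) x 18 mm, 0.17 kg. It lies in its recess with its y along the tray's x, either way round, its centre then 9 mm above the recess floor and 11 mm of it standing out. May be absent.
- loupe_c (a point): Centre of the black eye loupe, a round ring 37 mm across and 22 mm high, 0.03 kg, standing on its base; in its recess 15 mm of it stands out. May be absent.
- oil_bottle_c (a point): Centre (half-way up, 63 mm above its base) of the oil bottle: round amber body 41 mm across up to 86 mm, neck and red spout up to 126 mm, 0.12 kg, standing upright. May be absent.
- shelf_edge (a point): A point on the lower front edge of the wall shelf, which runs along y; the shelf's underside is 285 mm above the bench and cartons stand on it, so a gripper has no room behind this edge.
- marker_1: Bystander: felt marker 124 mm long (its x), 14 mm thick, lying at the right end of the bench, behind the vise.
- marker_2: Bystander: felt marker 124 mm long (its x), 14 mm thick, near the front edge of the bench.
There are look-alikes about, which are no part of the job. There is more than one size of the part that bears loupe_c; the job needs the smaller.

How it is judged:
By the outcome, as a careful person would: the job done as asked, in the order asked, and still so for the second after the job is handed in, with the robot touching nothing.
Of stone_large, stone_small, loupe, oil_bottle only 3 to 4 are there at a start; the rules pass over those that are not, and their reading is None.
At some moment in a run one of stone_large, stone_small, loupe may be knocked a few centimetres aside while the robot is not near it.
It also fails if it takes over 208 s, if anything falls off the work surface, if the arm or the gripper's body presses on something with over 40 N, if the wrist force passes 120 N, or if a joint passes its speed limit or range.

## Working session

There is one attempt and no reset: what is moved stays moved. The work goes in short steps, Python scripts to look and compute and a tool call to move; the robot and the scene stay as the last step left them, time stands still between calls to the robot, and variables do not carry over. Pictures are saved under pics/ and viewed, and the job is handed in when it is done.

Besides the shell and the picture viewer there is one more tool, called after "Emit:" by a JSON object that holds its "op" and its "data", one argument or row to a line. step_arm: Moves the arm, as the interface text tells. Its arguments: {"type":"object","properties":{"steps":{"type":"array"},"squeeze":{"type":"number"}},"required":["steps"]}

```bash
mkdir -p pics; ls; cat > h.py <<'E'
import numpy as np, cv2
from rig import status, eyes, robot
def snap(name,fn):
    p,d=eyes.camera(name); info=eyes.camera_info(name)
    cv2.imwrite(f'pics/{fn}.png',cv2.cvtColor(p,cv2.COLOR_RGB2BGR)); 
    np.savez(f'pics/{fn}.npz',p=p,d=d,**{k:np.array(info[k]) for k in 'KRt'})
    return p,d,info
def load(fn):
    z=np.load(f'pics/{fn}.npz'); return z['p'],z['d'],{k:z[k] for k in 'KRt'}
def plane(info,u,v,z):
    K,R,t=[np.array(info[k]) for k in 'KRt']
    r=R.T@np.linalg.inv(K)@np.array([u,v,1.]); c=-R.T@t
    return c+r*(z-c[2])/r[2]
def pt(info,d,u,v):
    K,R,t=[np.array(info[k]) for k in 'KRt']
    return R.T@(np.linalg.inv(K)@np.array([u,v,1.])*d[int(v),int(u)]-t)
def cloud(info,d):
    K,R,t=[np.array(info[k]) for k in 'KRt']
    v,u=np.mgrid[:d.shape[0],:d.shape[1]]
    P=np.stack([u,v,np.ones_like(u)],-1)@np.linalg.inv(K).T*d[...,None]
    return (P-t)@R
def proj(info,X):
    K,R,t=[np.array(info[k]) for k in 'KRt']
    c=K@(R@np.array(X)+t); return c[:2]/c[2]
E
python3 - <<'E'
from h import *
print(status.get_obs())
for n in ('scene','top','wrist'):
    p,d,i=snap(n,n+'0'); print(n,i)
E
```

```text
pics
{'time': 0.0, 'q': array([ 1.08450087e+00,  5.28484242e-01,  1.43393424e+00, -2.23442495e-05,
        1.18138913e+00, -1.78478963e-01]), 'joint_velocities': array([ 0.0009905 ,  0.00051397, -0.00032794, -0.00054703,  0.00170084,
       -0.00013466]), 'joint_torque': array([ 5.18744691e-04, -4.40042675e+01, -1.76593155e+01,  6.31895405e-02,
        5.84899960e-02, -1.88714116e-04]), 'position': array([0.18915552, 0.59531791, 0.40374993]), 'tool_rot': array([ 8.07145829e-01,  5.90351068e-01, -9.91253769e-04,  4.94006551e-04]), 'ft_force': array([-0.35306523,  0.1977106 , -0.91563306]), 'moment': array([ 0.00101006,  0.02571822, -0.05251957]), 'grip_width': 0.08697854859519813}
scene {'K': array([[465.08050783,   0.        , 252.97122214],
       [  0.        , 465.08050783, 189.42942468],
       [  0.        ,   0.        ,   1.        ]]), 'R': array([[ 0.58709799, -0.8094848 ,  0.00709266],
       [-0.55472118, -0.40867492, -0.72475459],
       [ 0.58957642,  0.42156752, -0.68897059]]), 't': array([-0.39332324,  0.4261842 ,  1.17685308])}
top {'K': array([[393.57325429,   0.        , 260.76233945],
       [  0.        , 393.57325429, 191.57498544],
       [  0.        ,   0.        ,   1.        ]]), 'R': array([[-0.01027923, -0.99970321, -0.02208691],
       [-0.98774896,  0.01359092, -0.15545828],
       [ 0.15571233,  0.02021833, -0.98759551]]), 't': array([-0.0452797 ,  0.59209722,  1.19738395])}
wrist {'K': array([[275.53499998,   0.        , 259.24584995],
       [  0.        , 275.53499998, 189.98832064],
       [  0.        ,   0.        ,   1.        ]]), 'R': array([[ 3.02008332e-01,  9.53304969e-01, -7.77299346e-04],
       [ 9.18219811e-01, -2.90673940e-01,  2.69037244e-01],
       [ 2.56248601e-01, -8.19652210e-02, -9.63129460e-01]]), 't': array([-0.62407502, -0.03368076,  0.39074904])}
```

View pics/scene0.png

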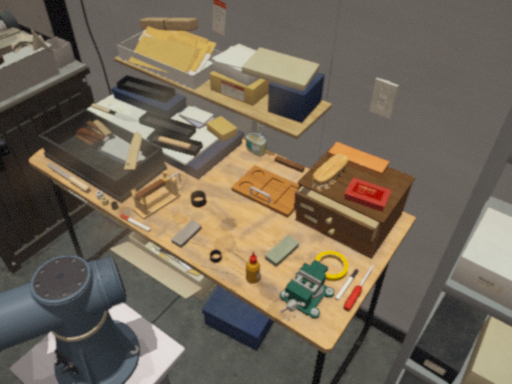

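View pics/top0.png

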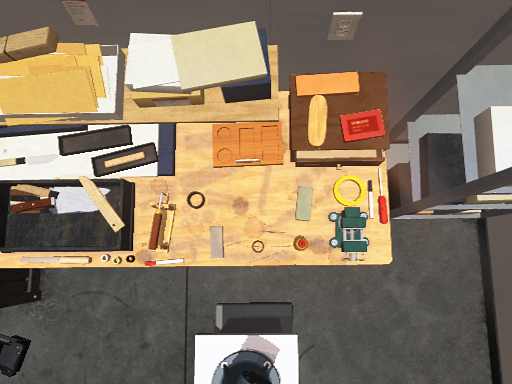

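View pics/wrist0.png

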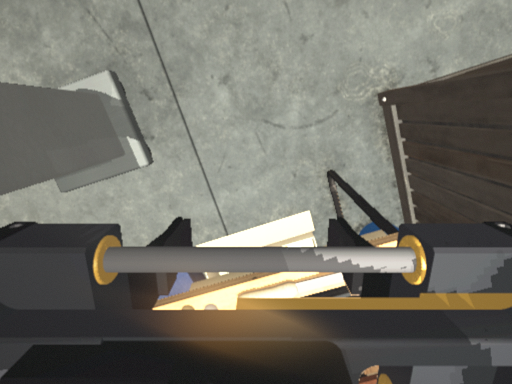

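```bash
python3 - <<'E'
from h import *
for n,c in (('top',(130,110,330,280)),('scene',(120,140,340,290))):
    p,d,i=load(n+'0'); a=p[c[1]:c[3],c[0]:c[2],::-1]
    cv2.imwrite(f'pics/{n}0z.png',cv2.resize(a,None,fx=3.6,fy=3.5,interpolation=cv2.INTER_CUBIC)[:600,:800])
p,d,i=load('top0')
for nm,u,v,z in [('tray',247,144,.018),('Lst',304,203,.022),('Sst',217,241,.018),('l1',196,200,.02),('l2',258,246,.02),('bot',301,243,.12),('rest',158,222,.075)]:
    print(nm,plane(i,u,v,z).round(3),pt(i,d,u,v).round(3), d[v,u])
E
```

```text
tray [ 0.755 -0.008  0.018] [ 0.757 -0.008  0.012] 1.3028915
Lst [ 0.556 -0.19   0.022] [ 0.557 -0.19   0.02 ] 1.2607057
Sst [0.439 0.089 0.018] [0.439 0.089 0.016] 1.251387
l1 [0.571 0.157 0.02 ] [0.574 0.161 0.001] 1.2887166
l2 [ 0.422 -0.041  0.02 ] [ 0.422 -0.041 -0.002] 1.2639071
bot [ 0.427 -0.169  0.12 ] [ 0.427 -0.17   0.115] 1.147258
rest [0.497 0.263 0.075] [0.496 0.26  0.084] 1.1970288
```

View pics/top0z.png

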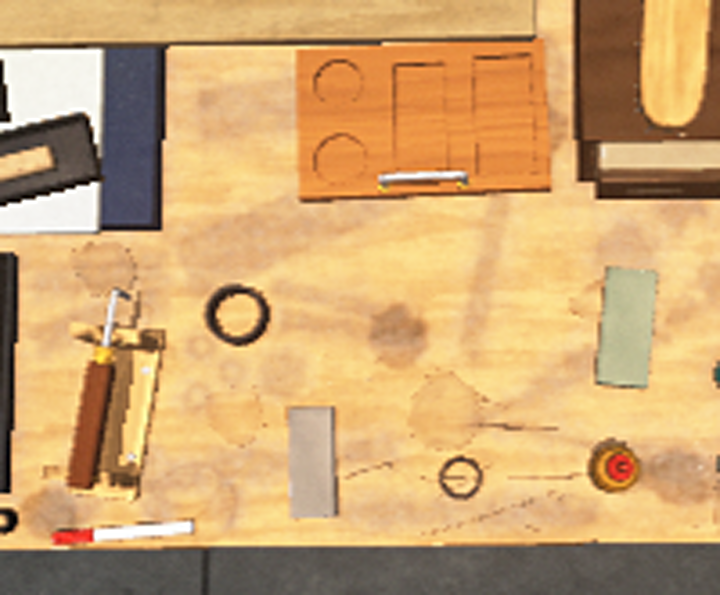

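View pics/scene0z.png

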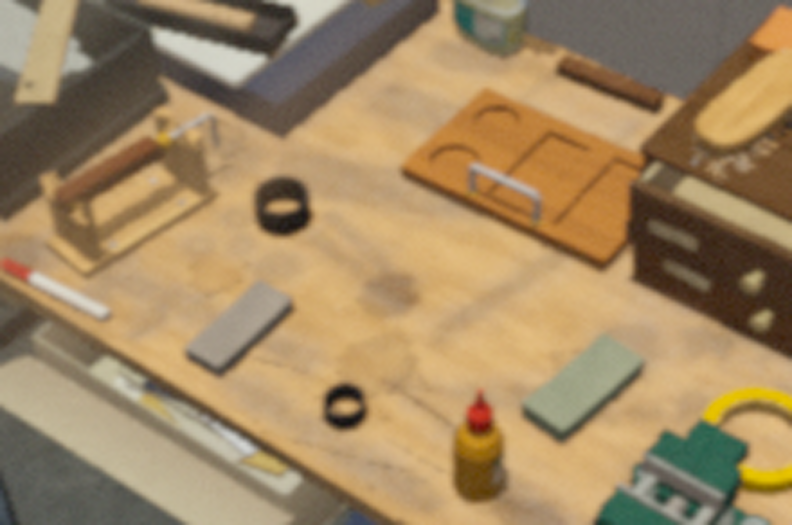

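```bash
python3 - <<'E'
from h import *
p,d,i=load('top0'); C=cloud(i,d); h=cv2.cvtColor(p,cv2.COLOR_RGB2HSV)
print('cam',(-i['R'].T@i['t']).round(3))
v,u=np.mgrid[:384,:512]
def box(m,c):
    m=m.copy(); k=np.zeros_like(m); k[c[1]:c[3],c[0]:c[2]]=1; return m&k.astype(bool)
# rest / hook
m=box((d>0),(140,185,182,255)); Z=C[...,2]
mm=box((Z>.062)&(Z<.1)&(h[...,0]<14)&(h[...,1]>90),(140,185,182,255))
def fit(mask,z,nm):
    n,l,s,_=cv2.connectedComponentsWithStats(mask.astype('uint8')); j=1+s[1:,4].argmax(); mk=l==j
    pts=np.array([plane(i,a,b,z)[:2] for b,a in np.argwhere(mk)])
    r=cv2.minAreaRect((pts*1000).astype('float32')); print(nm,s[j],'rect mm',np.round(r[0],1),np.round(r[1],1),r[2],'Z',np.median(Z[mk]).round(4)); 
    return mk
mk=fit(mm,.086,'handle')
q=C[mk]; print(q.mean(0),)
fit(box((h[...,1]<110)&(Z>.008)&(h[...,2]>60),(290,180,320,225)),.022,'large')
fit(box((h[...,1]<60)&(Z>.008),(205,220,230,262)),.018,'small')
fit(box((h[...,2]<110),(185,188,210,215)),.0,'L1')
fit(box((h[...,2]<120),(245,236,270,258)),.0,'L2')
fit(box((h[...,0]<3)&(h[...,1]>150)&(h[...,2]>120),(290,230,312,255)),.12,'bottle red')
fit(box((Z>.04)&(Z<.1),(290,228,314,258)),.086,'bottle')
fit(box((Z>.04)&(Z<.1),(225,150,270,172)),.055,'bow')
# shelf edge
for uu in (150,200,230,250,270):
    col=Z[:,uu]; w=np.where((col>.25)&(col<.4))[0]; print('shelf',uu,w.max(),C[w.max(),uu].round(3), plane(i,uu,w.max()+.5,.285).round(3))
for uu,vv in ((213,124),(281,122),(213,167),(282.5,164)): print(plane(i,uu,vv,.018).round(3))
print('handle depth rows');
for vv in range(190,255,4): 
    s=Z[vv,145:180]; print(vv,' '.join('%3d'%(x*1000) for x in s))
E
```

```text
cam [ 0.398 -0.078  1.274]
handle [149 213  13  37 282] rect mm [468.7 268.9] [ 24.6 108.3] 82.1311264038086 Z 0.0848
[0.46893677 0.26921868 0.08388066]
large [295 186  18  35 484] rect mm [ 556.4 -188.4] [ 45.4 108.8] 83.1502914428711 Z 0.021
small [210 227  13  31 332] rect mm [436.1  91.9] [95.  38.1] 0.29038503766059875 Z 0.0171
L1 [187 192  18  17  90] rect mm [574.6 162. ] [54.4 50.6] 45.34031295776367 Z 0.023
L2 [254 241   9   3  11] rect mm [434.9 -40.9] [25.7  6.4] 89.37776947021484 Z 0.0208
bottle red [299 240   6   7  20] rect mm [ 427.1 -170.6] [14.5 17.4] 88.5468978881836 Z 0.1006
bottle [294 237  14  14 123] rect mm [ 426.6 -170.3] [38.8 38.6] 88.6597671508789 Z 0.0716
bow [235 159  25   3  55] rect mm [692.2  -9.9] [76.3  6.5] 89.10960388183594 Z 0.0553
shelf 150 123 [0.739 0.231 0.289] [0.739 0.232 0.285]
shelf 200 122 [0.739 0.099 0.292] [0.74  0.1   0.285]
shelf 230 122 [0.739 0.021 0.287] [0.738 0.021 0.285]
shelf 250 383 [ 0.106 -0.029  0.316] [ 0.095 -0.027  0.285]
shelf 270 121 [ 0.74  -0.083  0.287] [ 0.739 -0.083  0.285]
[0.826 0.105 0.018]
[ 0.829 -0.121  0.0
[... 1819 characters left out ...]
  0  85  89  86  87  84  86  82  79   9  10  11  11  11  11  10   9  14  13  10  13   0   0  -2   0   0   1   3  -3   0   2
242  -2   0   3   0  82  83  85  83  85  86  82  79  67  10   8  10   6  14  14   9  15  10  11   8   7   0  -4   0  -3   0  -2  -1   1  -1  -3
246  78  72  73  82  85  88  86  88  86  83  82  75  67  73  83  85 1273  69  60  52  35  26  14   7  -1   0  -2  -1   1  -5   0   0  -5   1   0
250  -2   3   0  15  10   7  13  12  11  15   9   9  15   9  16  14  11  12   7   8  12  10  13   2  -1   3  -2   0  -2  -2  -2  -2   0   3   6
254   2   3  -2   3  -1   1   2   2   1  -2   0   0   0  -1   2   1   2  -1   0  -3   4  -1   0  -4  -3  -2   3   2   0  -1   1  -3   2  -1   0
```

```bash
cat >> h.py <<'E'
from scipy.spatial.transform import Rotation as Ro
def where():
    o=status.get_obs(); R=Ro.from_quat(o['tool_rot']).as_matrix(); return o,np.array(o['position']),R
def go(target,yaw=None):
    """shift units (25mm) in tool axes as they stand, and about-tool-z turn units (8deg) to make tool x point at yaw"""
    o,p,R=where(); dd=R.T@(np.array(target)-p)/.025
    print('t',round(o['time'],2),'pos',p.round(4),'yaw',np.degrees(np.arctan2(R[1,0],R[0,0])).round(2),'tilt',R[:,2].round(3),'F',o['ft_force'].round(1),'w',round(o['grip_width'],4))
    print('units',dd.round(2))
    if yaw is not None:
        W=Ro.from_euler('z',yaw,degrees=True).as_matrix()@np.diag([1,-1,-1.]); rv=Ro.from_matrix(R.T@W).as_rotvec(degrees=True)/8
        print('turn units',rv.round(2),' shift after turn',(W.T@(np.array(target)-p)/.025).round(2))
E
python3 -c "
from h import *
go([.5,.268,.40],82)"
```

```text
t 0.15 pos [0.1892 0.5954 0.404 ] yaw 72.36 tilt [-0.001 -0.001 -1.   ] F [ 0.3 -0.3 -0.4] w 0.0866
units [-8.71 15.82  0.17]
turn units [-0.    0.01 -1.2 ]  shift after turn [-11.24  14.13   0.16]
```

Emit:
{"op": "step_arm", "data": {
  "steps": [
    [-1, -0.55, 1, 0, 0, 0, 0],
    [-1, -0.55, 1, 0, 0, 0, 0],
    [-1, -0.55, 1, 0, 0, 0, 0],
    [-1, -0.55, 1, 0, 0, 0, 0],
    [-1, -0.55, 1, 0, 0, 0, 0],
    [-1, -0.55, 1, 0, 0, 0, 0],
    [-1, -0.55, 1, 0, 0, 0, 0],
    [-1, -0.55, 1, 0, 0, 0, 0],
    [-1, -0.55, 1, 0, 0, 0, 0],
    [-1, -0.55, 1, 0, 0, 0, 0]
  ]
}}

```text
time: 1.15
position: [0.3865, 0.3879, 0.4045]
tool_rot: [0.807, 0.59, -0.0, -0.0]
ft_force: [-0.4, 0.8, 0.0]
grip_width: 0.0872
```

Emit:
{"op": "step_arm", "data": {
  "steps": [
    [-1, -0.55, 1, 0, 0, 0, 0],
    [-1, -0.55, 1, 0, 0, 0, 0],
    [-1, -0.55, 1, 0, 0, 0, 0],
    [-1, -0.55, 1, 0, 0, 0, 0],
    [-1, -0.55, 1, 0, 0, 0, 0],
    [-1, -0.4, 0.8, 0, 0, 0, 0],
    [0.1, 0, 0, 0, 0, 0, -0.6],
    [0.1, 0, 0, 0, 0, 0, -0.6],
    [0.1, 0, 0, 0, 0, 0, 0],
    [0.1, 0, 0, 0, 0, 0, 0]
  ]
}}

```text
time: 2.15
position: [0.5001, 0.2699, 0.4045]
tool_rot: [0.755, 0.655, -0.0, -0.0]
ft_force: [-0.3, 0.5, 0.5]
grip_width: 0.0629
```

```bash
python3 -c "
from h import *
go([.47,.268,.24],82)
p,d,i=snap('wrist','w1')
print(proj(i,[.469,.269,.086]))"
```

```text
t 2.15 pos [0.5001 0.2699 0.4045] yaw 81.87 tilt [-0.001 -0.    -1.   ] F [-0.3  0.5  0.5] w 0.0629
units [-0.24 -1.18  6.58]
turn units [-0.    0.   -0.02]  shift after turn [-0.24 -1.18  6.58]
[254.55607435 153.70252236]
```

View pics/w1.png

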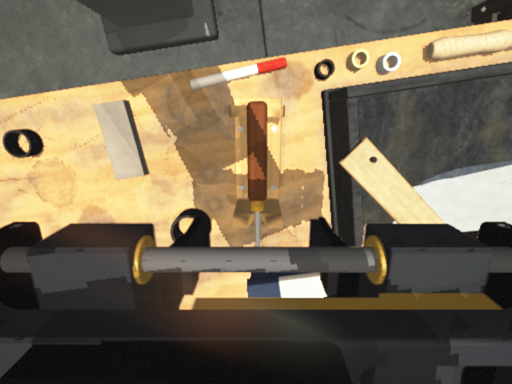

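```bash
python3 - <<'E'
from h import *
p,d,i=load('w1'); h=cv2.cvtColor(p,cv2.COLOR_RGB2HSV); C=cloud(i,d)
m=(h[...,0]<14)&(h[...,1]>100)&(C[...,2]>.06)&(C[...,2]<.1); m[:95]=0;m[215:]=0;m[:,:235]=0;m[:,280:]=0
n,l,s,_=cv2.connectedComponentsWithStats(m.astype('uint8')); j=1+s[1:,4].argmax(); mk=l==j
pts=np.array([plane(i,a,b,.086)[:2] for b,a in np.argwhere(mk)])
print(s[j],cv2.minAreaRect((pts*1000).astype('float32')),np.median(C[mk][:,2]))
# column extents per row
for b in range(105,200,12):
    r=np.where(mk[b])[0]; print(b,r.min(),r.max(),plane(i,(r.min()+r.max())/2,b,.086).round(4))
E
```

```text
[ 247  102   20   98 1814] ((468.33551025390625, 271.3232727050781), (20.489887237548828, 105.43029022216797), 82.32775115966797) 0.08649650919519372
105 248 266 [0.4192 0.2788 0.086 ]
117 247 266 [0.4311 0.2766 0.086 ]
129 248 266 [0.4433 0.2754 0.086 ]
141 248 265 [0.4558 0.273  0.086 ]
153 248 265 [0.4685 0.2712 0.086 ]
165 248 265 [0.4816 0.2693 0.086 ]
177 248 265 [0.495  0.2674 0.086 ]
189 248 266 [0.5088 0.266  0.086 ]
```

```bash
python3 -c "
from h import *
go([.469,.2705,.240],82.2)"
```

```text
t 2.2 pos [0.5001 0.27   0.4046] yaw 81.89 tilt [-0. -0. -1.] F [-0.   0.5  0.9] w 0.0587
units [-0.15 -1.23  6.58]
turn units [-0.    0.   -0.04]  shift after turn [-0.15 -1.23  6.58]
```

Emit:
{"op": "step_arm", "data": {
  "steps": [
    [0.1, -0.05, -0.41, 0, 0, 0, -0.04],
    [0.1, -0.05, -0.41, 0, 0, 0, 0],
    [0.1, -0.05, -0.41, 0.3, 0, 0, 0],
    [0.1, 0, 0, 1, 0, 0, 0],
    [0.1, 0, 0, 1, 0, 0, 0],
    [0.1, 0, 0, 1, 0, 0, 0],
    [0.1, 0, 0, 1, 0, 0, 0],
    [0.1, 0, 0, 1, 0, 0, 0],
    [0.1, 0, 0, 0.8, 0, 0, 0],
    [0.1, 0, 0, 0.4, 0, 0, 0]
  ]
}}

```text
time: 3.2
position: [0.4677, 0.2702, 0.2404]
tool_rot: [0.753, 0.658, -0.002, -0.001]
ft_force: [-0.4, -0.2, -0.6]
grip_width: 0.0392
```

Emit:
{"op": "step_arm", "data": {
  "steps": [
    [0.1, 0, 0, 0.06, 0, 0, 0],
    [1, 0, 0, 0, 0, 0, 0],
    [1, 0, 0, 0, 0, 0, 0],
    [1, 0, 0, 0, 0, 0, 0],
    [1, 0, 0, 0, 0, 0, 0],
    [1, 0, 0, 0, 0, 0, 0],
    [1, 0, 0, 0, 0, 0, 0],
    [1, 0, 0, 0, 0, 0, 0],
    [1, 0, 0, 0, 0, 0, 0],
    [1, 0, 0, 0, 0, 0, 0]
  ],
  "squeeze": 35
}}

```text
time: 4.2
position: [0.4696, 0.2705, 0.2417]
tool_rot: [0.753, 0.658, 0.001, 0.0]
ft_force: [-0.5, -0.4, 5.4]
grip_width: 0.0216
```

```bash
python3 -c "
from h import *
go([.469,.2705,.240],82.2)
snap('scene','s1')
p=cv2.imread('pics/s1.png')[130:260,20:240]; cv2.imwrite('pics/s1z.png',cv2.resize(p,None,fx=3.5,fy=3.5))
"
```

```text
t 4.2 pos [0.4696 0.2705 0.2417] yaw 82.28 tilt [ 0.002  0.001 -1.   ] F [-0.5 -0.4  5.4] w 0.0216
units [-0.   -0.02  0.07]
turn units [ 0.01 -0.01  0.01]  shift after turn [-0.   -0.02  0.07]
```

View pics/s1z.png

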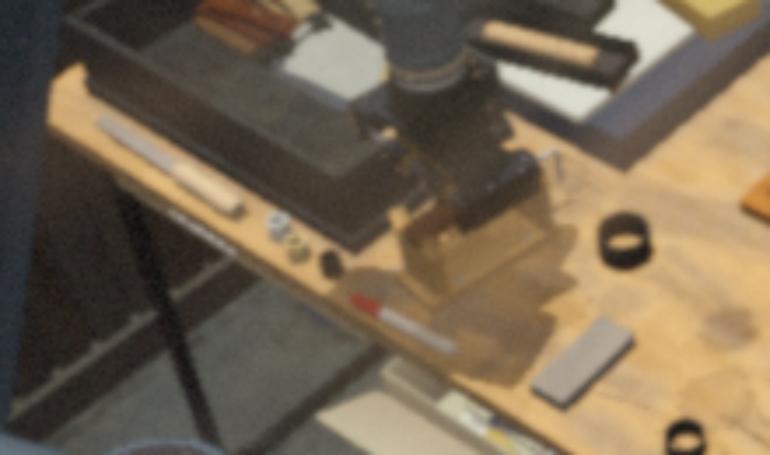

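Emit:
{"op": "step_arm", "data": {
  "steps": [
    [1, 0, 0, -0.3, 0, 0, 0],
    [1, 0, 0, -0.5, 0, 0, 0],
    [1, 0, 0, -0.8, 0, 0, 0],
    [1, 0, 0, -0.8, 0, 0, 0],
    [1, 0, 0, -0.8, 0, 0, 0],
    [1, 0, 0, -0.3, 0, 0, 0],
    [1, 0, 0, -0.1, 0, 0, 0],
    [1, 0, 0, 0, 0, 0, 0],
    [1, 0, 0, 0, 0, 0, 0],
    [1, 0, 0, 0, 0, 0, 0]
  ],
  "squeeze": 55
}}

```text
time: 5.25
position: [0.469, 0.2702, 0.3298]
tool_rot: [0.753, 0.658, -0.001, -0.0]
ft_force: [0.5, 0.4, -1.7]
grip_width: 0.0219
```

```bash
python3 -c "
from h import *
go([.598,-.012,.33],91.5)
snap('scene','s2'); snap('wrist','w2')
p=cv2.imread('pics/s2.png')[100:260,20:330]; cv2.imwrite('pics/s2z.png',cv2.resize(p,None,fx=2.5,fy=2.5))
"
```

```text
t 5.25 pos [0.469  0.2702 0.3298] yaw 82.28 tilt [-0.002 -0.001 -1.   ] F [ 0.5  0.4 -1.7] w 0.0219
units [-1.049e+01  6.630e+00 -1.000e-02]
turn units [-0.01  0.01 -1.15]  shift after turn [-1.142e+01  4.860e+00 -1.000e-02]
```

View pics/s2z.png

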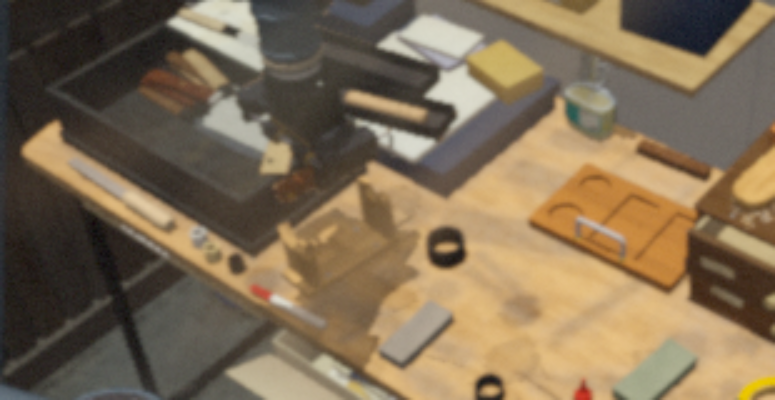

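Emit:
{"op": "step_arm", "data": {
  "steps": [
    [1, 0, 0, 0, 0, 0, -0.6],
    [1, 0, 0, 0, 0, 0, -0.55],
    [1, -0.95, 0.4, 0, 0, 0, 0],
    [1, -0.95, 0.4, 0, 0, 0, 0],
    [1, -0.95, 0.4, 0, 0, 0, 0],
    [1, -0.95, 0.4, 0, 0, 0, 0],
    [1, -0.95, 0.4, 0, 0, 0, 0],
    [1, -0.95, 0.4, 0, 0, 0, 0],
    [1, -0.95, 0.4, 0, 0, 0, 0],
    [1, -0.95, 0.4, 0, 0, 0, 0]
  ]
}}

```text
time: 6.35
position: [0.5545, 0.0814, 0.3302]
tool_rot: [0.698, 0.716, -0.0, -0.0]
ft_force: [0.5, 0.3, -1.2]
grip_width: 0.0213
```

Emit:
{"op": "step_arm", "data": {
  "steps": [
    [1, -0.95, 0.4, 0, 0, 0, 0],
    [1, -0.95, 0.4, 0, 0, 0, 0],
    [1, -0.95, 0.4, 0, 0, 0, 0],
    [1, -0.95, 0.4, 0, 0, 0, 0],
    [1, 0, 0.06, 0, 0, 0, 0],
    [1, 0, 0, 0, 0, 0, 0],
    [1, 0, 0, 0, 0, 0, 0],
    [1, 0, 0, 0, 0, 0, 0],
    [1, 0, 0, 0, 0, 0, 0],
    [1, 0, 0, 0, 0, 0, 0]
  ]
}}

```text
time: 7.35
position: [0.5979, -0.0108, 0.3308]
tool_rot: [0.698, 0.717, -0.0, -0.0]
ft_force: [-0.7, 1.5, -1.5]
grip_width: 0.0215
```

```bash
python3 -c "
from h import *
go([.598,-.012,.238],91.5)
snap('scene','s3'); snap('top','t3')
p=cv2.imread('pics/s3.png')[120:260,200:350]; cv2.imwrite('pics/s3z.png',cv2.resize(p,None,fx=4,fy=4))
p=cv2.imread('pics/t3.png')[110:260,170:320]; cv2.imwrite('pics/t3z.png',cv2.resize(p,None,fx=4,fy=4))
"
```

```text
t 7.35 pos [ 0.5979 -0.0108  0.3308] yaw 91.54 tilt [-0.  0. -1.] F [-0.7  1.5 -1.5] w 0.0215
units [-0.05  0.    3.71]
turn units [-0. -0.  0.]  shift after turn [-0.05  0.    3.71]
```

View pics/s3z.png

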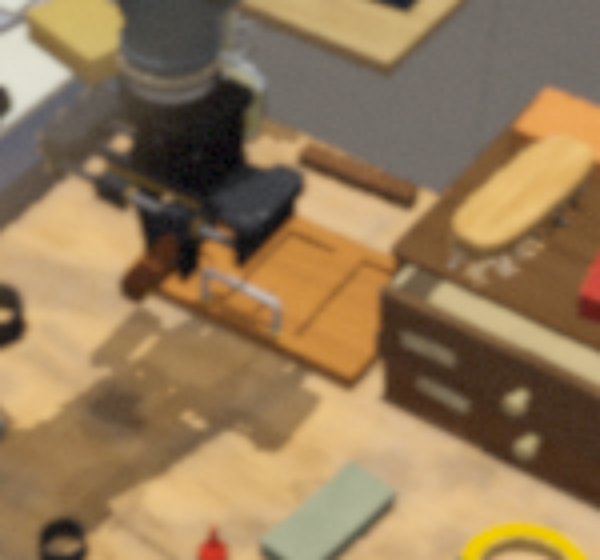

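View pics/t3z.png

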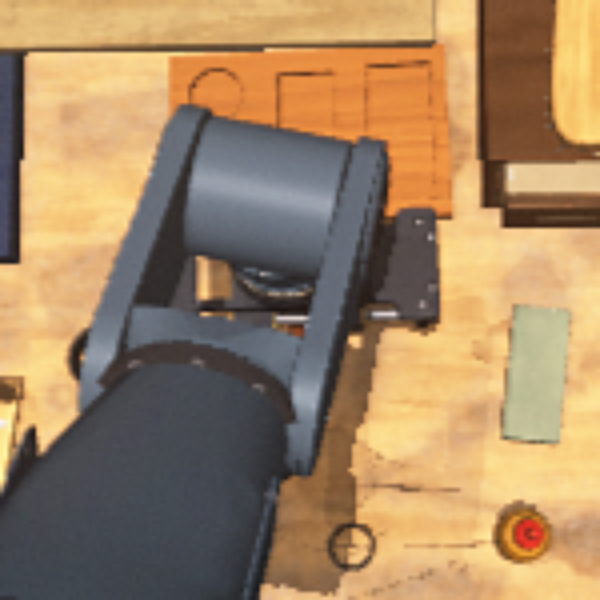

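Emit:
{"op": "step_arm", "data": {
  "steps": [
    [1, 0, 0, 0.6, 0, 0, 0],
    [1, 0, 0, 0.6, 0, 0, 0],
    [1, 0, 0, 0.6, 0, 0, 0],
    [1, 0, 0, 0.6, 0, 0, 0],
    [1, 0, 0, 0.5, 0, 0, 0],
    [1, 0, 0, 0.4, 0, 0, 0],
    [1, 0, 0, 0.3, 0, 0, 0],
    [1, 0, 0, 0, 0, 0, 0],
    [1, 0, 0, 0, 0, 0, 0],
    [1, 0, 0, 0, 0, 0, 0]
  ]
}}

```text
time: 8.45
position: [0.5984, -0.0115, 0.2414]
tool_rot: [0.698, 0.716, 0.0, 0.001]
ft_force: [-0.1, 0.6, -0.4]
grip_width: 0.0216
```

```bash
python3 -c "
from h import *
go([.44,-.012,.238],91.5)
snap('scene','s4')
p=cv2.imread('pics/s4.png')[120:260,200:350]; cv2.imwrite('pics/s4z.png',cv2.resize(p,None,fx=4,fy=4))
"
```

```text
t 8.45 pos [ 0.5984 -0.0115  0.2414] yaw 91.49 tilt [ 0.001 -0.    -1.   ] F [-0.1  0.6 -0.4] w 0.0216
units [ 0.14 -6.33  0.13]
turn units [ 0.01  0.   -0.  ]  shift after turn [ 0.15 -6.33  0.14]
```

View pics/s4z.png

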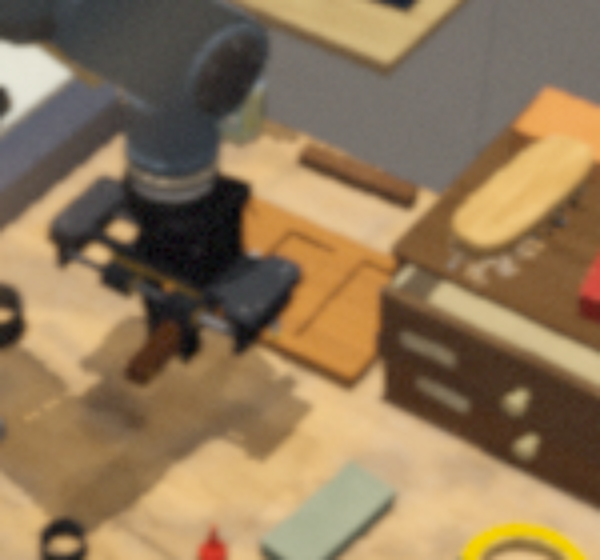

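Emit:
{"op": "step_arm", "data": {
  "steps": [
    [1, 0, -0.25, 0, 0, 0, 0],
    [1, 0, -0.3, 0, 0, 0, 0],
    [1, 0, -0.3, 0, 0, 0, 0],
    [1, 0, -0.3, 0, 0, 0, 0],
    [1, 0, -0.3, 0, 0, 0, 0],
    [1, 0, -0.3, 0, 0, 0, 0],
    [1, 0, -0.3, 0, 0, 0, 0],
    [1, 0, -0.3, 0, 0, 0, 0],
    [1, 0, -0.3, 0, 0, 0, 0],
    [1, 0, -0.3, 0, 0, 0, 0]
  ]
}}

```text
time: 9.5
position: [0.524, -0.0134, 0.2409]
tool_rot: [0.698, 0.716, 0.0, 0.0]
ft_force: [3.3, -0.6, -2.4]
grip_width: 0.0215
```

```bash
python3 -c "
from h import *
go([.43,-.012,.238],91.5)
snap('scene','s5')
p=cv2.imread('pics/s5.png')[120:260,200:350]; cv2.imwrite('pics/s5z.png',cv2.resize(p,None,fx=4,fy=4))
"
```

```text
t 9.5 pos [ 0.524  -0.0134  0.2409] yaw 91.48 tilt [ 0.001 -0.    -1.   ] F [ 3.3 -0.6 -2.4] w 0.0215
units [ 0.15 -3.76  0.11]
turn units [ 0.01  0.   -0.  ]  shift after turn [ 0.15 -3.76  0.12]
```

View pics/s5z.png

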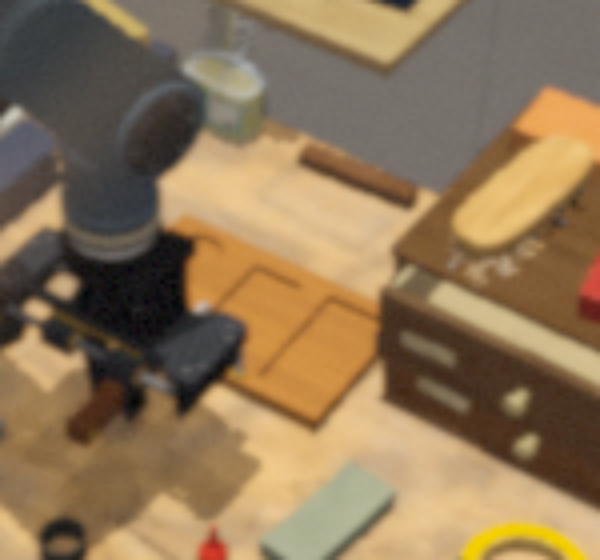

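Emit:
{"op": "step_arm", "data": {
  "steps": [
    [1, 0, -0.35, 0, 0, 0, 0],
    [1, 0, -0.4, 0, 0, 0, 0],
    [1, 0, -0.4, 0, 0, 0, 0],
    [1, 0, -0.4, 0, 0, 0, 0],
    [1, 0, -0.4, 0, 0, 0, 0],
    [1, 0, -0.4, 0, 0, 0, 0],
    [1, 0, -0.4, 0, 0, 0, 0],
    [1, 0, -0.4, 0, 0, 0, 0],
    [1, 0, -0.35, 0, 0, 0, 0],
    [1, 0, -0.25, 0, 0, 0, 0]
  ]
}}

```text
time: 10.55
position: [0.4298, -0.0158, 0.2408]
tool_rot: [0.698, 0.716, -0.0, -0.0]
ft_force: [4.4, -0.5, 0.1]
grip_width: 0.0214
```

Emit:
{"op": "step_arm", "data": {
  "steps": [
    [1, 0, 0, 0, 0, 0, 0],
    [1, 0, 0, 0, 0, 0, 0],
    [1, 0, 0.35, 0, 0, 0, 0],
    [1, 0, 0.35, 0, 0, 0, 0],
    [1, 0, 0, 0, 0, 0, 0],
    [1, 0, 0, -0.7, 0, 0, 0],
    [1, 0, 0, -0.9, 0, 0, 0],
    [1, 0, 0, -0.9, 0, 0, 0],
    [1, 0, 0, -0.9, 0, 0, 0],
    [1, 0, 0, -0.6, 0, 0, 0]
  ]
}}

```text
time: 11.55
position: [0.448, -0.0151, 0.3419]
tool_rot: [0.698, 0.716, -0.0, -0.0]
ft_force: [-0.3, -0.6, -1.2]
grip_width: 0.0213
```

```bash
python3 -c "
from h import *
go([.469,.2705,.34],82.2)
snap('scene','s6');snap('top','t6')
p=cv2.imread('pics/s6.png')[120:290,170:350]; cv2.imwrite('pics/s6z.png',cv2.resize(p,None,fx=3.5,fy=3.5))
"
```

```text
t 11.55 pos [ 0.448  -0.0151  0.3419] yaw 91.51 tilt [-0. -0. -1.] F [-0.3 -0.6 -1.2] w 0.0213
units [11.4   1.14  0.07]
turn units [-0.    0.    1.16]  shift after turn [11.43 -0.72  0.08]
```

View pics/s6z.png

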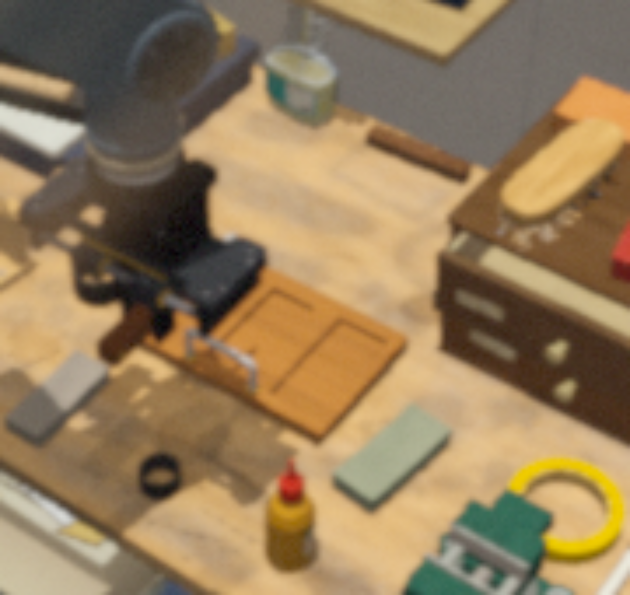

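View pics/t6.png

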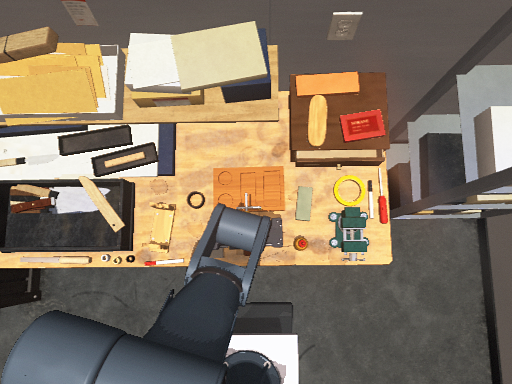

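Emit:
{"op": "step_arm", "data": {
  "steps": [
    [1, 0, 0, 0, 0, 0, 0.6],
    [1, 0, 0, 0, 0, 0, 0.56],
    [1, 0.95, -0.06, 0, 0, 0, 0],
    [1, 0.95, -0.06, 0, 0, 0, 0],
    [1, 0.95, -0.06, 0, 0, 0, 0],
    [1, 0.95, -0.06, 0, 0, 0, 0],
    [1, 0.95, -0.06, 0, 0, 0, 0],
    [1, 0.95, -0.06, 0, 0, 0, 0],
    [1, 0.95, -0.06, 0, 0, 0, 0],
    [1, 0.95, -0.06, 0, 0, 0, 0]
  ]
}}

```text
time: 12.65
position: [0.4615, 0.1755, 0.3393]
tool_rot: [0.753, 0.657, -0.001, -0.001]
ft_force: [-0.0, 0.1, 0.3]
grip_width: 0.0215
```

Emit:
{"op": "step_arm", "data": {
  "steps": [
    [1, 0.95, -0.06, 0, 0, 0, 0],
    [1, 0.95, -0.06, 0, 0, 0, 0],
    [1, 0.95, -0.06, 0, 0, 0, 0],
    [1, 0.95, -0.06, 0, 0, 0, 0],
    [1, 0, 0, 0, 0, 0, 0],
    [1, 0, 0, 0, 0, 0, 0],
    [1, 0, 0, 0, 0, 0, 0],
    [1, 0, 0, 0, 0, 0, 0],
    [1, 0, 0, 0, 0, 0, 0],
    [1, 0, 0, 0, 0, 0, 0]
  ]
}}

```text
time: 13.65
position: [0.4691, 0.2689, 0.3408]
tool_rot: [0.754, 0.657, -0.0, 0.0]
ft_force: [0.7, 0.3, -0.7]
grip_width: 0.0215
```

```bash
python3 -c "
from h import *
go([.4696,.2705,.2417],82.28)
snap('scene','s7');snap('wrist','w7')
p=cv2.imread('pics/s7.png')[100:260,20:220]; cv2.imwrite('pics/s7z.png',cv2.resize(p,None,fx=3.5,fy=3.5))
"
```

```text
t 13.65 pos [0.4691 0.2689 0.3408] yaw 82.15 tilt [-0. -0. -1.] F [ 0.7  0.3 -0.7] w 0.0215
units [0.07 0.01 3.96]
turn units [-0.    0.   -0.02]  shift after turn [0.07 0.01 3.96]
```

View pics/s7z.png

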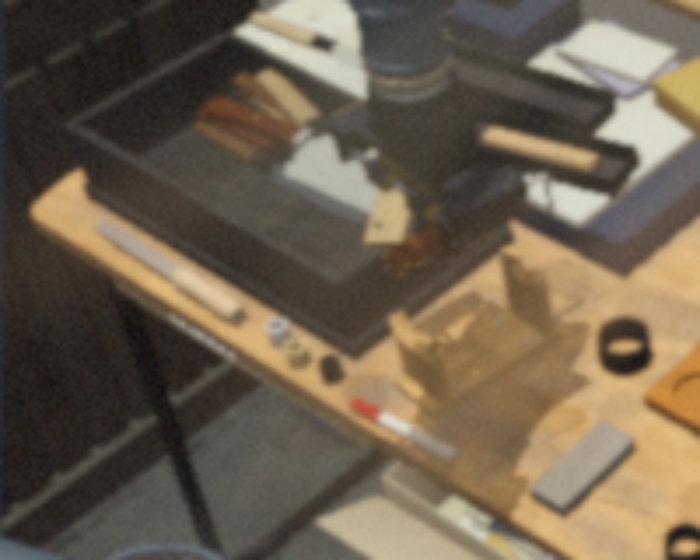

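View pics/w7.png

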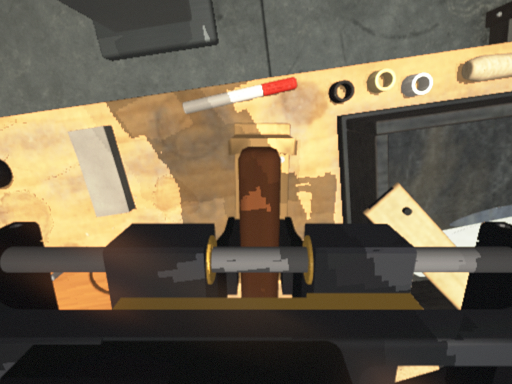

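Emit:
{"op": "step_arm", "data": {
  "steps": [
    [1, 0.07, 0, 0.6, 0, 0, -0.02],
    [1, 0, 0, 0.7, 0, 0, 0],
    [1, 0, 0, 0.7, 0, 0, 0],
    [1, 0, 0, 0.6, 0, 0, 0],
    [1, 0, 0, 0.5, 0, 0, 0],
    [1, 0, 0, 0.4, 0, 0, 0],
    [1, 0, 0, 0.2, 0, 0, 0],
    [1, 0, 0, 0.1, 0, 0, 0],
    [1, 0, 0, 0, 0, 0, 0],
    [1, 0, 0, 0, 0, 0, 0]
  ]
}}

```text
time: 14.75
position: [0.4694, 0.2713, 0.2462]
tool_rot: [0.753, 0.658, 0.0, 0.0]
ft_force: [1.2, 0.8, -0.3]
grip_width: 0.0215
```

```bash
python3 -c "
from h import *
go([.4696,.2705,.2417],82.28)
"
```

```text
t 14.75 pos [0.4694 0.2713 0.2462] yaw 82.37 tilt [ 0.001  0.    -1.   ] F [ 1.2  0.8 -0.3] w 0.0215
units [-0.03  0.01  0.18]
turn units [ 0.01 -0.    0.01]  shift after turn [-0.03  0.01  0.18]
```

Emit:
{"op": "step_arm", "data": {
  "steps": [
    [1, -0.03, 0, 0.05, 0, 0, 0],
    [1, 0, 0, 0.05, 0, 0, 0],
    [1, 0, 0, 0.05, 0, 0, 0],
    [1, 0, 0, 0, 0, 0, 0],
    [1, 0, 0, 0, 0, 0, 0],
    [1, 0, 0, 0, 0, 0, 0],
    [1, 0, 0, 0, 0, 0, 0],
    [1, 0, 0, 0, 0, 0, 0],
    [1, 0, 0, 0, 0, 0, 0],
    [1, 0, 0, 0, 0, 0, 0]
  ]
}}

```text
time: 15.75
position: [0.4691, 0.2705, 0.242]
tool_rot: [0.753, 0.658, 0.0, 0.0]
ft_force: [0.2, 0.2, -2.4]
grip_width: 0.0215
```

Emit:
{"op": "step_arm", "data": {
  "steps": [
    [1, 0, 0, 0.04, 0, 0, 0],
    [1, 0, 0, 0, 0, 0, 0],
    [1, 0, 0, 0, 0, 0, 0],
    [0, 0, 0, 0, 0, 0, 0],
    [0, 0, 0, 0, 0, 0, 0],
    [0, 0, 0, 0, 0, 0, 0],
    [0, 0, 0, 0, 0, 0, 0],
    [0, 0, 0, 0, 0, 0, 0],
    [0, 0, 0, -0.2, 0, 0, 0],
    [0, 0, 0, -0.4, 0, 0, 0]
  ]
}}

```text
time: 16.75
position: [0.4689, 0.2704, 0.2559]
tool_rot: [0.753, 0.658, -0.001, -0.0]
ft_force: [-0.6, -0.0, 0.7]
grip_width: 0.0432
```

Emit:
{"op": "step_arm", "data": {
  "steps": [
    [0, 0, 0, -0.8, 0, 0, 0],
    [0, 0, 0, -0.9, 0, 0, 0],
    [0, 0, 0, -0.9, 0, 0, 0],
    [0, 0, 0, -1, 0, 0, 0],
    [0, 0, 0, -1, 0, 0, 0],
    [0, 0, 0, -1, 0, 0, 0],
    [0, 0, 0, -1, 0, 0, 0],
    [0, 0, 0, 0, 0, 0, 0],
    [0, 0, 0, 0, 0, 0, 0],
    [0, 0, 0, 0, 0, 0, 0]
  ]
}}

```text
time: 17.75
position: [0.4685, 0.2703, 0.4202]
tool_rot: [0.753, 0.658, -0.001, -0.0]
ft_force: [0.1, 0.1, 0.3]
grip_width: 0.0434
```

```bash
python3 -c "
from h import *
go([.437,.09,.36],90)
snap('scene','s8');snap('wrist','w8');snap('top','t8')
p=cv2.imread('pics/s8.png')[100:280,50:350]; cv2.imwrite('pics/s8z.png',cv2.resize(p,None,fx=2.6,fy=2.6))
p=cv2.imread('pics/t8.png')[110:280,130:330]; cv2.imwrite('pics/t8z.png',cv2.resize(p,None,fx=3.5,fy=3.5))
"
```

```text
t 17.75 pos [0.4685 0.2703 0.4202] yaw 82.36 tilt [-0.002 -0.001 -1.   ] F [0.1 0.1 0.3] w 0.0434
units [-7.31 -0.29  2.42]
turn units [-0.01  0.01 -0.95]  shift after turn [-7.21 -1.26  2.41]
```

View pics/s8z.png

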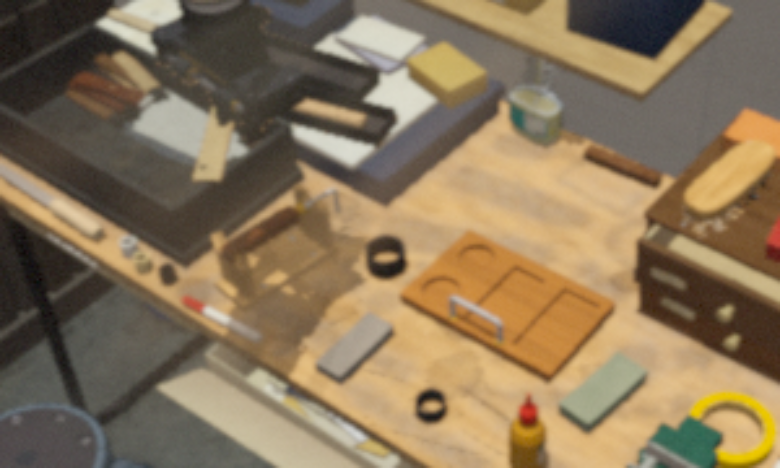

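View pics/w8.png

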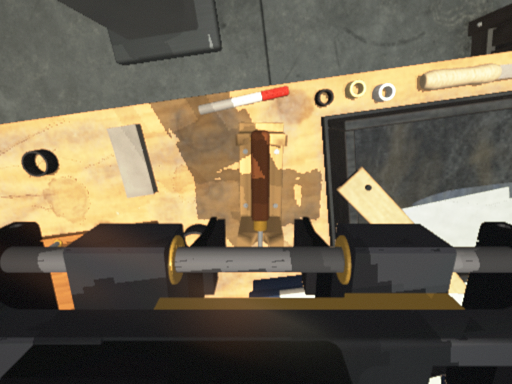

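View pics/t8z.png

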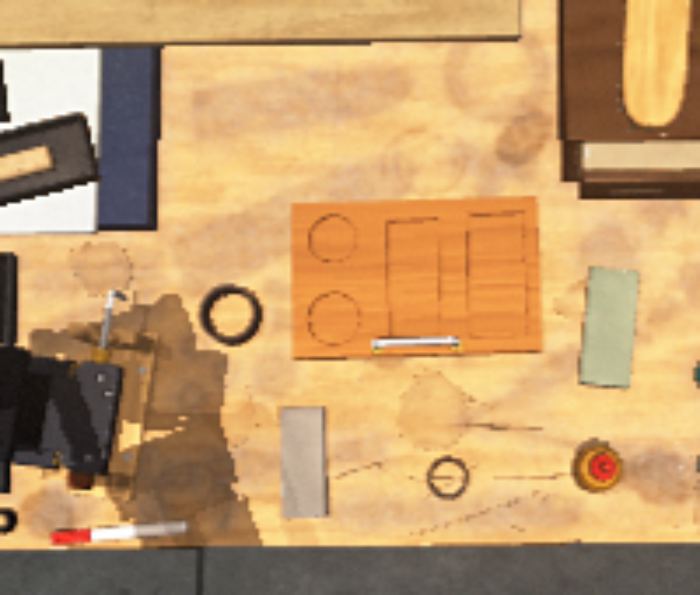

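```bash
python3 -c "
from h import *
go([.62,-.03,.44],90)
p,d,i=load('w8'); h=cv2.cvtColor(p,cv2.COLOR_RGB2HSV); C=cloud(i,d)
m=(h[...,0]<14)&(h[...,1]>100)&(C[...,2]>.06)&(C[...,2]<.1); m[:120]=0;m[218:]=0;m[:,:240]=0;m[:,:285]&=True;m[:,285:]=0
n,l,s,_=cv2.connectedComponentsWithStats(m.astype('uint8')); j=1+s[1:,4].argmax(); mk=l==j
pts=np.array([plane(i,a,b,.086)[:2] for b,a in np.argwhere(mk)])
print(s[j],cv2.minAreaRect((pts*1000).astype('float32')),np.median(C[mk][:,2]))
"
```

```text
t 17.9 pos [0.4688 0.2704 0.4198] yaw 82.36 tilt [-0.003 -0.001 -1.   ] F [ 0.2 -0.4  0.2] w 0.0432
units [-11.11   7.59  -0.81]
turn units [-0.02  0.01 -0.95]  shift after turn [-12.01   6.05  -0.81]
[ 251  131   18   87 1499] ((465.4482421875, 270.4167785644531), (20.07904052734375, 102.8293685913086), 82.90493774414062) 0.08634879417500473
```

Emit:
{"op": "step_arm", "data": {
  "steps": [
    [-1, 0, 0, 0, 0, 0, -0.5],
    [-1, 0, 0, 0, 0, 0, -0.45],
    [-1, -1, 0.5, -0.1, 0, 0, 0],
    [-1, -1, 0.5, -0.1, 0, 0, 0],
    [-1, -1, 0.5, -0.1, 0, 0, 0],
    [-1, -1, 0.5, -0.1, 0, 0, 0],
    [-1, -1, 0.5, -0.1, 0, 0, 0],
    [-1, -1, 0.5, -0.1, 0, 0, 0],
    [-1, -1, 0.5, -0.1, 0, 0, 0],
    [-1, -1, 0.5, -0.1, 0, 0, 0]
  ]
}}

```text
time: 18.9
position: [0.5694, 0.0693, 0.4401]
tool_rot: [0.707, 0.707, -0.001, -0.001]
ft_force: [0.3, -0.7, -0.3]
grip_width: 0.0871
```

Emit:
{"op": "step_arm", "data": {
  "steps": [
    [-1, -1, 0.5, 0, 0, 0, 0],
    [-1, -1, 0.5, 0, 0, 0, 0],
    [-1, -1, 0.5, 0, 0, 0, 0],
    [-1, -1, 0.5, 0, 0, 0, 0],
    [-1, 0, 0, 0, 0, 0, 0],
    [-1, 0, 0, 0, 0, 0, 0],
    [-1, 0, 0, 0, 0, 0, 0],
    [-1, 0, 0, 0, 0, 0, 0],
    [-1, 0, 0, 0, 0, 0, 0],
    [-1, 0, 0, 0, 0, 0, 0]
  ]
}}

```text
time: 19.9
position: [0.6187, -0.0289, 0.4412]
tool_rot: [0.707, 0.707, 0.0, 0.0]
ft_force: [0.0, -0.6, -0.6]
grip_width: 0.0873
```

```bash
python3 -c "
from h import *
go([.62,-.03,.44],90)
snap('wrist','w9')
"
```

```text
t 19.9 pos [ 0.6187 -0.0289  0.4412] yaw 90.02 tilt [ 0.  0. -1.] F [ 0.  -0.6 -0.6] w 0.0873
units [-0.04  0.05  0.05]
turn units [ 0. -0.  0.]  shift after turn [-0.04  0.05  0.05]
```

View pics/w9.png

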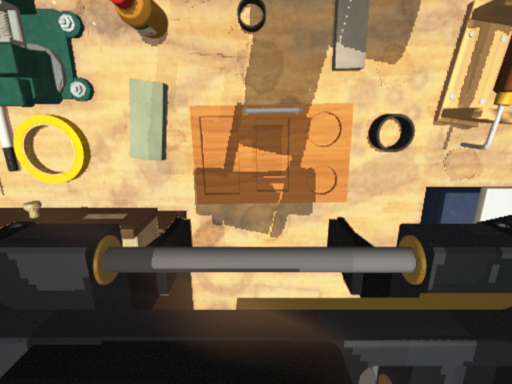

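```bash
python3 - <<'E'
from h import *
p,d,i=load('w9'); h=cv2.cvtColor(p,cv2.COLOR_RGB2HSV)
z=p[90:215,180:365,::-1]; cv2.imwrite('pics/w9z.png',cv2.resize(z,None,fx=4.3,fy=4.3,interpolation=cv2.INTER_CUBIC))
for c in ((185,120),(200,120),(260,190),(345,150),(310,150),(360,150)): print(c,h[c[1],c[0]],p[c[1],c[0]])
C=cloud(i,d)
m=(h[...,0]<=13)&(h[...,1]>120); m[:95]=0;m[212:]=0;m[:,:180]=0;m[:,362:]=0
m=cv2.morphologyEx(m.astype('uint8'),cv2.MORPH_OPEN,np.ones((3,3)))
n,l,s,_=cv2.connectedComponentsWithStats(m); j=1+s[1:,4].argmax(); mk=(l==j)
cv2.imwrite('pics/m9.png',mk.astype('uint8')[90:215,180:365]*255)
pts=np.array([plane(i,a,b,.018)[:2] for b,a in np.argwhere(mk)])
r=cv2.minAreaRect((pts*1000).astype('float32'));print(s[j],r); print(cv2.boxPoints(r).round(1))
E
```

```text
(185, 120) [ 18 121 240] [240 196 126]
(200, 120) [ 13 174 148] [148  91  47]
(260, 190) [ 13 173 102] [102  63  33]
(345, 150) [ 14 170 237] [237 155  79]
(310, 150) [ 15 169 242] [242 164  82]
(360, 150) [ 18 108 230] [230 191 133]
[218 176   9   8  49] ((642.2449951171875, -85.2916030883789), (10.837418556213379, 12.2826566696167), 0.0532030314207077)
[[636.8 -79.2]
 [636.8 -91.4]
 [647.7 -91.4]
 [647.7 -79.1]]
```

View pics/w9z.png

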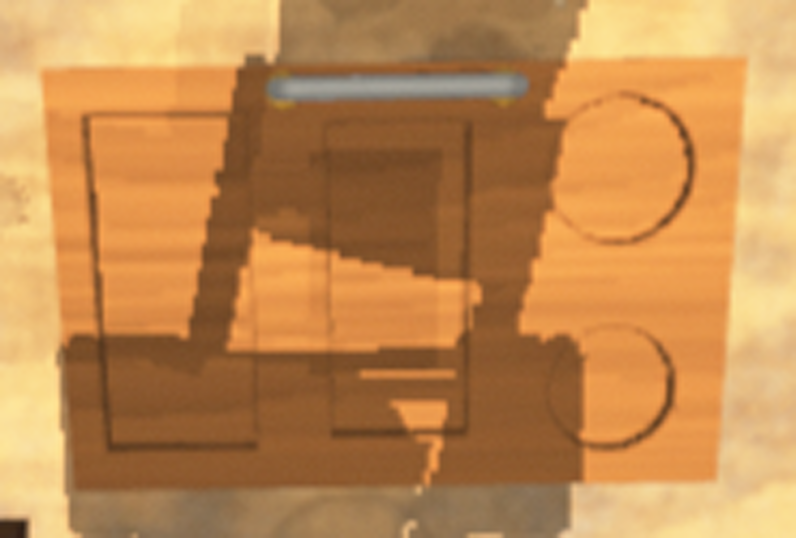

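View pics/m9.png

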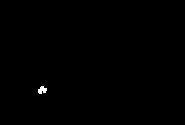

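```bash
cat > tr.py <<'E'
from h import *
p,d,i=load('w9')
def P(x,y,z=.018): return plane(i,180+(x+.5)/4.3-.5,90+(y+.5)/4.3-.5,z)[:2]*1000
T=[P(43,70),P(747,58),P(715,480),P(73,489)]
print('tray',np.round(T,1),'c',np.mean(T,0).round(1)); 
fr=T[1]-T[0]; rr=T[2]-T[3]; print('yaw',np.degrees(np.arctan2(-fr[0],fr[1])),np.degrees(np.arctan2(-rr[0],rr[1])),np.linalg.norm(fr),np.linalg.norm(rr),np.linalg.norm(T[3]-T[0]),np.linalg.norm(T[2]-T[1]))
L=[P(85,117),P(245,113),P(257,445),P(109,448)]
S=[P(327,125),P(468,122),P(467,433),P(332,435)]
for n,Q in(('L',L),('S',S)): print(n,np.round(Q,1).tolist(),'c',np.mean(Q,0).round(1),np.degrees(np.arctan2(*(np.array(Q[3])-Q[0])[::-1])).round(1),np.degrees(np.arctan2(*(np.array(Q[2])-Q[1])[::-1])).round(1))
for n,a in (('bottle',[(553,168),(694,168),(623,92),(623,244)]),('loupe',[(548,387),(675,387),(611,325),(611,448)])):
    Q=[P(*k) for k in a]; print(n,np.round(Q,1).tolist(),'c',np.mean(Q,0).round(1), np.linalg.norm(Q[1]-Q[0]),np.linalg.norm(Q[3]-Q[2]))
print('bow',P(268,88,.053),P(527,86,.053))
E
python3 tr.py
```

```text
tray [[ 536.2 -126.9]
 [ 532.2  102.4]
 [ 676.5  104.4]
 [ 680.1 -125.8]] c [606.2 -11.5]
yaw 1.001144814528814 0.8946197430967411 229.40278000928907 230.26072987125153 143.89827709220816 144.3206685013866
L [[551.0, -114.1], [549.6, -61.3], [663.6, -59.5], [664.7, -112.1]] c [607.2 -86.7] 1.0 0.9
S [[553.4, -34.3], [552.4, 12.2], [659.1, 15.0], [659.8, -32.8]] c [606.2 -10. ] 0.8 1.5
bottle [[567.2, 41.0], [567.2, 88.0], [542.9, 62.8], [592.4, 66.0]] c [567.4  64.4] 47.02780693821905 49.66461732220843
loupe [[642.3, 42.9], [642.2, 87.5], [620.2, 63.6], [664.6, 66.4]] c [642.3  65.1] 44.52880000493259 44.39198691535471
bow [542.04940548 -51.54144802] [541.38425059  25.92965185]
```

```bash
python3 - <<'E'
from h import *
p,d,i=load('w9'); h=cv2.cvtColor(p,cv2.COLOR_RGB2HSV)
z=p[65:175,115:185,::-1]; cv2.imwrite('pics/w9l.png',cv2.resize(z,None,fx=5.4,fy=5.4,interpolation=cv2.INTER_CUBIC))
for v in (95,120,145): print(v,[tuple(h[v,u]) for u in range(126,172,3)])
C=cloud(i,d); m=(C[...,2]>.012)&(C[...,2]<.03); m[:70]=0;m[170:]=0;m[:,:120]=0;m[:,180:]=0
for nm,mm in (('all',m),('top',m&(h[...,2]>135))):
    mm=cv2.morphologyEx(mm.astype('uint8'),cv2.MORPH_OPEN,np.ones((3,3)))
    n,l,s,_=cv2.connectedComponentsWithStats(mm); j=1+s[1:,4].argmax(); mk=(l==j)
    pts=np.array([plane(i,a,b,.022)[:2] for b,a in np.argwhere(mk)])
    print(nm,s[j],cv2.minAreaRect((pts*1000).astype('float32')))
E
```

```text
95 [(np.uint8(20), np.uint8(115), np.uint8(249)), (np.uint8(20), np.uint8(98), np.uint8(234)), (np.uint8(35), np.uint8(54), np.uint8(198)), (np.uint8(34), np.uint8(54), np.uint8(197)), (np.uint8(36), np.uint8(54), np.uint8(199)), (np.uint8(36), np.uint8(54), np.uint8(197)), (np.uint8(35), np.uint8(53), np.uint8(196)), (np.uint8(35), np.uint8(54), np.uint8(202)), (np.uint8(35), np.uint8(53), np.uint8(201)), (np.uint8(35), np.uint8(54), np.uint8(183)), (np.uint8(34), np.uint8(52), np.uint8(185)), (np.uint8(34), np.uint8(57), np.uint8(184)), (np.uint8(34), np.uint8(55), np.uint8(163)), (np.uint8(41), np.uint8(48), np.uint8(59)), (np.uint8(16), np.uint8(115), np.uint8(208)), (np.uint8(16), np.uint8(103), np.uint8(211))]
120 [(np.uint8(19), np.uint8(115), np.uint8(243)), (np.uint8(19), np.uint8(100), np.uint8(236)), (np.uint8(34), np.uint8(53), np.uint8(202)), (np.uint8(34), np.uint8(55), np.uint8(204)), (np.uint8(35), np.uint8(54), np.uint8(203)), (np.uint8(35), np.uint8(55), np.uint8(201)), (np.uint8(34), np.uint8(54), np.uint8(200)), (np.uint8(34), np.uint8(52), np.uint8(201)), (np.uin
[... 647 characters left out ...]
p.uint8(53), np.uint8(202)), (np.uint8(34), np.uint8(55), np.uint8(200)), (np.uint8(34), np.uint8(53), np.uint8(188)), (np.uint8(36), np.uint8(53), np.uint8(184)), (np.uint8(36), np.uint8(54), np.uint8(179)), (np.uint8(36), np.uint8(54), np.uint8(179)), (np.uint8(38), np.uint8(55), np.uint8(69)), (np.uint8(23), np.uint8(74), np.uint8(69)), (np.uint8(17), np.uint8(121), np.uint8(232)), (np.uint8(18), np.uint8(118), np.uint8(239))]
all [ 129   79   37   81 2720] ((556.1871948242188, -187.28848266601562), (48.9403076171875, 107.81326293945312), 83.65068817138672)
top [ 129   79   34   81 2531] ((555.988525390625, -189.07351684570312), (45.348201751708984, 107.81326293945312), 83.65068817138672)
```

View pics/w9l.png

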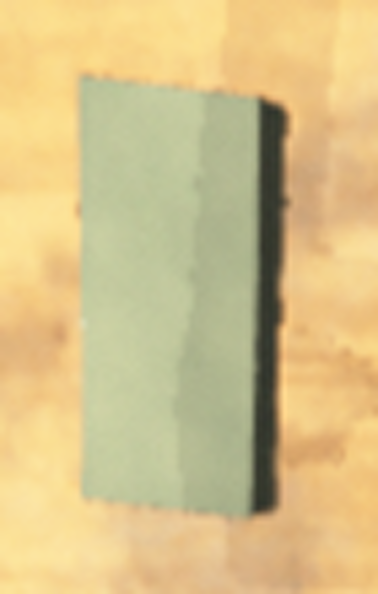

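```bash
python3 - <<'E'
from h import *
p,d,i=load('t8'); C=cloud(i,d)
m=(C[...,0]>.47)&(C[...,0]<.65)&(C[...,1]<-.215)&(C[...,1]>-.33)
for z0 in (.03,.05,.07,.09):
    q=C[m&(C[...,2]>z0)&(C[...,2]<.4)]; print(z0,len(q), q.min(0).round(3) if len(q) else '',q.max(0).round(3) if len(q) else '')
go([.556,-.189,.26],83.65)
E
```

```text
0.03 285 [ 0.47 -0.33  0.03] [ 0.649 -0.277  0.136]
0.05 272 [ 0.47  -0.33   0.051] [ 0.649 -0.277  0.136]
0.07 258 [ 0.47 -0.33  0.07] [ 0.649 -0.277  0.136]
0.09 153 [ 0.47 -0.33  0.09] [ 0.649 -0.277  0.136]
t 19.95 pos [ 0.6188 -0.029   0.4412] yaw 90.01 tilt [ 0.  0. -1.] F [ 0.9 -0.3  0.9] w 0.087
units [-6.4  -2.51  7.25]
turn units [ 0.   -0.    0.79]  shift after turn [-6.64 -1.79  7.25]
```

```bash
python3 - <<'E'
from h import *
p,d,i=load('t8'); C=cloud(i,d)
for yb in (-.275,-.285,-.295,-.305,-.315,-.325):
    for (z0,z1) in ((.03,.07),(.07,.4)):
        m=(C[...,0]>.42)&(C[...,0]<.68)&(abs(C[...,1]-yb)<.005)&(C[...,2]>z0)&(C[...,2]<z1)
        print(yb,z0,np.unique((C[m][:,0]).round(2)), C[m][:,2].max().round(3) if m.any() else '')
E
```

```text
-0.275 0.03 [] 
-0.275 0.07 [0.64 0.65 0.66 0.67] 0.166
-0.285 0.03 [] 
-0.285 0.07 [0.64 0.65 0.66 0.67] 0.166
-0.295 0.03 [0.42 0.43 0.48 0.49 0.5 ] 0.07
-0.295 0.07 [0.42 0.43 0.44 0.45 0.47 0.48 0.49 0.5  0.66 0.67] 0.163
-0.305 0.03 [0.44 0.45 0.46 0.51 0.52 0.53] 0.07
-0.305 0.07 [0.42 0.43 0.44 0.45 0.46 0.47 0.48 0.49 0.5  0.51 0.52 0.53 0.66 0.67] 0.164
-0.315 0.03 [0.47 0.51 0.53] 0.061
-0.315 0.07 [0.42 0.43 0.44 0.47 0.48 0.49 0.5  0.51 0.52 0.53 0.54 0.66 0.67] 0.165
-0.325 0.03 [0.44 0.45 0.46 0.47] 0.068
-0.325 0.07 [0.42 0.43 0.47 0.48 0.49 0.5  0.51 0.52 0.53 0.54 0.66 0.67] 0.165
```

```bash
python3 - <<'E'
from h import *
go([.574,-.191,.24],83.65)
E
```

```text
t 19.95 pos [ 0.6188 -0.029   0.4412] yaw 90.01 tilt [ 0.  0. -1.] F [ 0.9 -0.3  0.9] w 0.087
units [-6.48 -1.79  8.05]
turn units [ 0.   -0.    0.79]  shift after turn [-6.64 -1.06  8.05]
```

Emit:
{"op": "step_arm", "data": {
  "steps": [
    [-0.6, -0.9, -0.25, 0.5, 0, 0, 0],
    [-0.6, -0.9, -0.25, 0.5, 0, 0, 0],
    [-0.6, -0.9, -0.25, 0.5, 0, 0, 0],
    [-0.6, -0.9, -0.25, 0.5, 0, 0, 0],
    [-0.6, -0.9, -0.25, 0.5, 0, 0, 0],
    [-0.6, -0.9, -0.25, 0.5, 0, 0, 0],
    [-0.6, -0.9, -0.25, 0.5, 0, 0, 0],
    [-0.6, -0.18, -0.04, 0.5, 0, 0, 0.4],
    [-0.6, 0, 0, 0.5, 0, 0, 0.39],
    [-0.6, 0, 0, 0.5, 0, 0, 0]
  ]
}}

```text
time: 20.95
position: [0.5741, -0.1919, 0.3156]
tool_rot: [0.745, 0.667, 0.0, 0.0]
ft_force: [0.0, -0.2, 0.5]
grip_width: 0.0695
```

```bash
python3 - <<'E'
from h import *
go([.574,-.191,.193],83.65)
snap('wrist','w10')
E
```

```text
t 20.95 pos [ 0.5741 -0.1919  0.3156] yaw 83.62 tilt [ 0. -0. -1.] F [ 0.  -0.2  0.5] w 0.0695
units [ 0.04 -0.01  4.91]
turn units [ 0.  0. -0.]  shift after turn [ 0.04 -0.01  4.91]
```

View pics/w10.png

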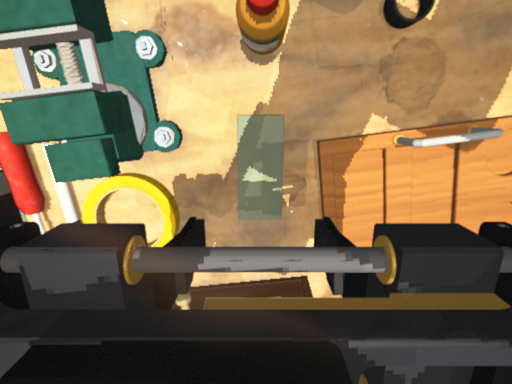

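Emit:
{"op": "step_arm", "data": {
  "steps": [
    [-0.6, 0.04, 0, 0.7, 0, 0, 0],
    [-0.6, 0, 0, 0.8, 0, 0, 0],
    [-0.6, 0, 0, 0.8, 0, 0, 0],
    [-0.6, 0, 0, 0.8, 0, 0, 0],
    [-0.6, 0, 0, 0.7, 0, 0, 0],
    [-0.6, 0, 0, 0.5, 0, 0, 0],
    [-0.6, 0, 0, 0.3, 0, 0, 0],
    [-0.6, 0, 0, 0.2, 0, 0, 0],
    [-0.6, 0, 0, 0.1, 0, 0, 0],
    [-0.6, 0, 0, 0, 0, 0, 0]
  ]
}}

```text
time: 22.0
position: [0.5743, -0.1907, 0.1937]
tool_rot: [0.745, 0.667, 0.0, 0.0]
ft_force: [-0.4, -0.1, -0.5]
grip_width: 0.0698
```

Emit:
{"op": "step_arm", "data": {
  "steps": [
    [1, 0, 0, 0, 0, 0, 0],
    [1, 0, 0, 0, 0, 0, 0],
    [1, 0, 0, 0, 0, 0, 0],
    [1, 0, 0, 0, 0, 0, 0],
    [1, 0, 0, 0, 0, 0, 0],
    [1, 0, 0, 0, 0, 0, 0],
    [1, 0, 0, 0, 0, 0, 0],
    [1, 0, 0, 0, 0, 0, 0],
    [1, 0, 0, 0, 0, 0, 0],
    [1, 0, 0, 0, 0, 0, 0]
  ],
  "squeeze": 40
}}

```text
time: 23.0
position: [0.5743, -0.1907, 0.1938]
tool_rot: [0.745, 0.667, 0.0, 0.0]
ft_force: [-0.5, -0.9, 4.5]
grip_width: 0.0457
```

Emit:
{"op": "step_arm", "data": {
  "steps": [
    [1, 0, 0, -0.3, 0, 0, 0],
    [1, 0, 0, -0.6, 0, 0, 0],
    [1, 0, 0, -0.8, 0, 0, 0],
    [1, 0, 0, -0.8, 0, 0, 0],
    [1, 0, 0, -0.6, 0, 0, 0],
    [1, 0, 0, 0, 0, 0, -0.5],
    [1, 0, 0, 0, 0, 0, -0.4],
    [1, 0, 0, 0, 0, 0, 0],
    [1, 0, 0, 0, 0, 0, 0],
    [1, 0, 0, 0, 0, 0, 0]
  ]
}}

```text
time: 24.0
position: [0.5741, -0.1905, 0.2709]
tool_rot: [0.702, 0.712, -0.0, -0.0]
ft_force: [-0.1, 1.4, -3.3]
grip_width: 0.0454
```

```bash
python3 - <<'E'
from h import *
go([.6254,-.0864,.21],90.95)
snap('wrist','w11')
E
```

```text
t 24.0 pos [ 0.5741 -0.1905  0.2709] yaw 90.8 tilt [-0.  0. -1.] F [-0.1  1.4 -3.3] w 0.0454
units [4.13 2.11 2.44]
turn units [-0.   -0.   -0.02]  shift after turn [4.13 2.12 2.44]
```

View pics/w11.png

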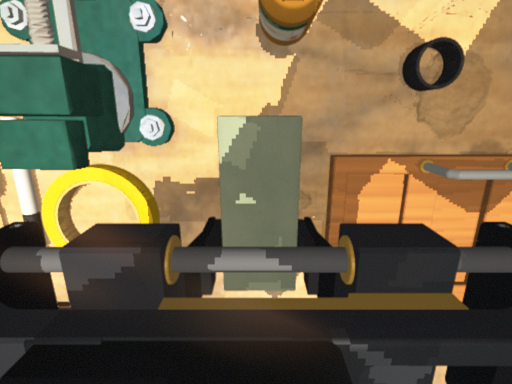

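```bash
python3 - <<'E'
from h import *
p,d,i=load('w11')
for u,v in ((219,115.5),(302,115.5),(220,180),(301,180)):
    q=plane(i,u,v,.099); print(q.round(4), (q-np.array([.5741,-.1905,0])).round(4))
E
```

```text
[ 0.5024 -0.2134  0.099 ] [-0.0717 -0.0229  0.099 ]
[ 0.5017 -0.169   0.099 ] [-0.0724  0.0215  0.099 ]
[ 0.5379 -0.2137  0.099 ] [-0.0362 -0.0232  0.099 ]
[ 0.5372 -0.1676  0.099 ] [-0.0369  0.0229  0.099 ]
```

Emit:
{"op": "step_arm", "data": {
  "steps": [
    [1, 0.6, 0.3, 0, 0, 0, -0.02],
    [1, 0.7, 0.36, 0, 0, 0, 0],
    [1, 0.7, 0.36, 0, 0, 0, 0],
    [1, 0.7, 0.36, 0, 0, 0, 0],
    [1, 0.7, 0.36, 0, 0, 0, 0],
    [1, 0.5, 0.25, 0, 0, 0, 0],
    [1, 0.23, 0.13, 0, 0, 0, 0],
    [1, 0, 0, 0.4, 0, 0, 0],
    [1, 0, 0, 0.6, 0, 0, 0],
    [1, 0, 0, 0.4, 0, 0, 0]
  ]
}}

```text
time: 25.05
position: [0.6217, -0.085, 0.2343]
tool_rot: [0.702, 0.712, -0.003, -0.006]
ft_force: [-12.8, 0.0, 2.4]
grip_width: 0.0456
```

```bash
python3 - <<'E'
from h import *
go([.6254,-.0864,.206],90.95)
snap('wrist','w12')
E
```

```text
t 25.05 pos [ 0.6217 -0.085   0.2343] yaw 90.79 tilt [-0.013  0.004 -1.   ] F [-12.8   0.    2.4] w 0.0456
units [-0.06  0.16  1.13]
turn units [-0.09 -0.03 -0.02]  shift after turn [-0.06  0.15  1.13]
```

View pics/w12.png

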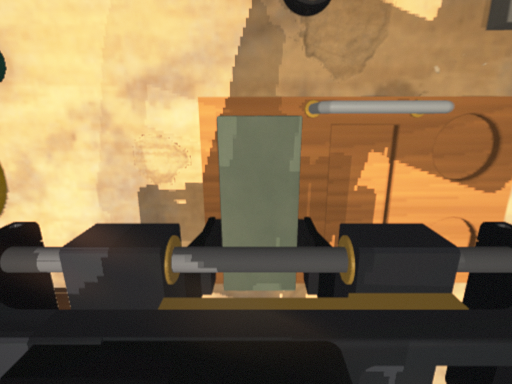

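Emit:
{"op": "step_arm", "data": {
  "steps": [
    [1, 0, -0.4, 0, 0, 0, 0],
    [1, 0, -0.6, 0, 0, 0, 0],
    [1, 0, -0.6, -0.5, 0, 0, 0],
    [1, 0, -0.5, -0.5, 0, 0, 0],
    [1, 0, 0, 0, 0, 0, 0],
    [1, 0, 0, 0, 0, 0, 0],
    [1, 0, 0, 0, 0, 0, 0],
    [1, 0, 0, 0, 0, 0, 0],
    [1, 0, 0, 0, 0, 0, 0],
    [1, 0, 0, 0, 0, 0, 0]
  ]
}}

```text
time: 26.1
position: [0.5731, -0.0873, 0.2606]
tool_rot: [0.701, 0.713, -0.0, -0.0]
ft_force: [-0.2, 0.1, -2.3]
grip_width: 0.0461
```

```bash
python3 - <<'E'
from h import *
go([.574,-.187,.194],90.9)
snap('wrist','w13'); snap('scene','s13'); snap('top','t13')
p,d,i=load('t13'); C=cloud(i,d)
for yb in np.arange(-.30,-.12,.01):
    m=(C[...,0]>.58)&(C[...,0]<.76)&(abs(C[...,1]-yb)<.005)&(C[...,2]>.06)&(C[...,2]<.28)
    print(yb.round(2), C[m][:,0].min().round(3) if m.any() else '')
E
```

```text
t 26.1 pos [ 0.5731 -0.0873  0.2606] yaw 91.01 tilt [-0.  0. -1.] F [-0.2  0.1 -2.3] w 0.0461
units [-3.99 -0.03  2.66]
turn units [-0.   -0.    0.01]  shift after turn [-3.99 -0.03  2.66]
-0.3 0.659
-0.29 0.642
-0.28 0.641
-0.27 0.659
-0.26 0.659
-0.25 0.659
-0.24 0.659
-0.23 0.659
-0.22 0.658
-0.21 0.659
-0.2 0.658
-0.19 0.658
-0.18 0.581
-0.17 0.58
-0.16 0.58
-0.15 0.692
-0.14 0.695
-0.13 0.587
```

View pics/w13.png

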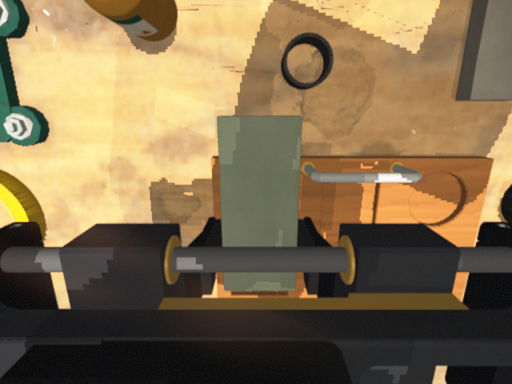

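View pics/s13.png

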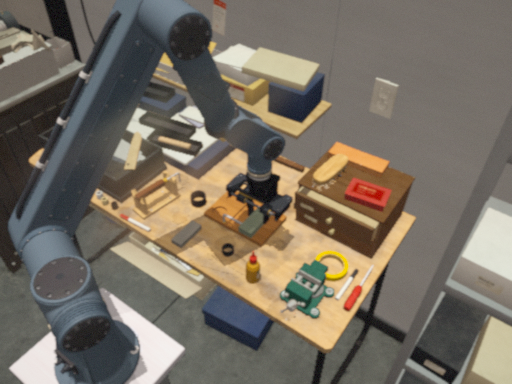

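Emit:
{"op": "step_arm", "data": {
  "steps": [
    [1, -0.7, 0, 0, 0, 0, 0],
    [1, -0.9, 0, 0, 0, 0, 0],
    [1, -0.9, 0, 0, 0, 0, 0],
    [1, -0.9, 0, 0, 0, 0, 0],
    [1, -0.59, 0, 0, 0, 0, 0],
    [1, 0, 0, 0.5, 0, 0, 0],
    [1, 0, 0, 0.8, 0, 0, 0],
    [1, 0, 0, 0.7, 0, 0, 0],
    [1, 0, 0, 0.4, 0, 0, 0],
    [1, 0, 0, 0.16, 0, 0, 0]
  ]
}}

```text
time: 27.25
position: [0.5741, -0.1862, 0.1952]
tool_rot: [0.701, 0.713, -0.0, -0.002]
ft_force: [0.4, 0.5, -2.3]
grip_width: 0.046
```

Emit:
{"op": "step_arm", "data": {
  "steps": [
    [1, 0, 0, 0.05, 0, 0, 0],
    [1, 0, 0, 0, 0, 0, 0],
    [0, 0, 0, 0, 0, 0, 0],
    [-0.4, 0, 0, 0, 0, 0, 0],
    [-0.4, 0, 0, 0, 0, 0, 0],
    [-0.4, 0, 0, 0, 0, 0, 0],
    [-0.4, 0, 0, -0.3, 0, 0, 0],
    [-0.4, 0, 0, -0.6, 0, 0, 0],
    [-0.4, 0, 0, -0.8, 0, 0, 0],
    [-0.4, 0, 0, -0.5, 0, 0, 0]
  ]
}}

```text
time: 28.25
position: [0.5751, -0.1873, 0.2532]
tool_rot: [0.701, 0.713, 0.0, 0.001]
ft_force: [-0.0, 0.9, 0.2]
grip_width: 0.0609
```

```bash
python3 - <<'E'
from h import *
go([.546,-.187,.194],90.9)
snap('wrist','w14')
E
```

```text
t 28.25 pos [ 0.5751 -0.1873  0.2532] yaw 91.01 tilt [ 0.003 -0.001 -1.   ] F [-0.   0.9  0.2] w 0.0609
units [ 0.04 -1.17  2.37]
turn units [0.02 0.01 0.01]  shift after turn [ 0.03 -1.16  2.37]
```

View pics/w14.png

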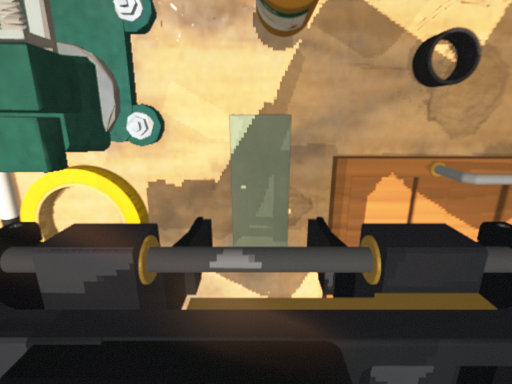

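Emit:
{"op": "step_arm", "data": {
  "steps": [
    [-0.4, 0.03, -0.5, 0, 0, 0, 0],
    [-0.4, 0, -0.46, 0.2, 0, 0, 0],
    [-0.4, 0, 0, 0.6, 0, 0, 0],
    [-0.4, 0, 0, 0.7, 0, 0, 0],
    [-0.4, 0, 0, 0.5, 0, 0, 0],
    [-0.4, 0, 0, 0.3, 0, 0, 0],
    [-0.4, 0, 0, 0.07, 0, 0, 0],
    [-0.4, 0, 0, 0, 0, 0, 0],
    [1, 0, 0, 0, 0, 0, 0],
    [1, 0, 0, 0, 0, 0, 0]
  ]
}}

```text
time: 29.3
position: [0.5509, -0.1869, 0.1921]
tool_rot: [0.701, 0.713, 0.0, 0.001]
ft_force: [-0.4, 0.2, -0.2]
grip_width: 0.0519
```

Emit:
{"op": "step_arm", "data": {
  "steps": [
    [1, 0, 0, 0, 0, 0, 0],
    [1, 0, 0, 0, 0, 0, 0],
    [1, 0, 0, 0, 0, 0, 0],
    [1, 0, 0, 0, 0, 0, 0],
    [1, 0, 0, -0.5, 0, 0, 0],
    [1, 0, 0, -0.8, 0, 0, 0],
    [1, 0, 0, -0.8, 0, 0, 0],
    [1, 0, 0, -0.5, 0, 0, 0],
    [1, 0, 0, 0, 0, 0, 0],
    [1, 0, 0, 0, 0, 0, 0]
  ]
}}

```text
time: 30.3
position: [0.5504, -0.1866, 0.2563]
tool_rot: [0.701, 0.713, -0.0, -0.0]
ft_force: [-1.3, 0.1, -3.3]
grip_width: 0.0459
```

```bash
python3 - <<'E'
from h import *
go([.602,-.0868,.206],90.95)
snap('wrist','w15')
E
```

```text
t 30.3 pos [ 0.5504 -0.1866  0.2563] yaw 91.0 tilt [-0.001  0.    -1.   ] F [-1.3  0.1 -3.3] w 0.0459
units [3.95 2.14 2.01]
turn units [-0.   -0.    0.01]  shift after turn [3.96 2.13 2.01]
```

View pics/w15.png

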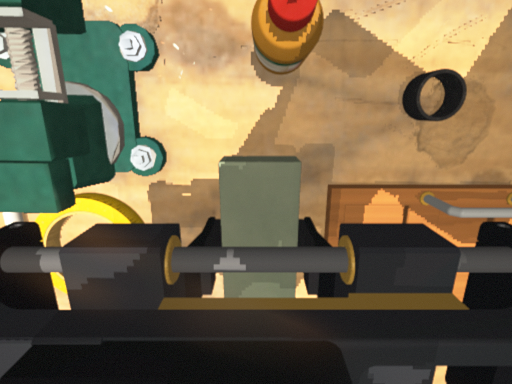

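```bash
python3 - <<'E'
from h import *
p,d,i=load('w15')
for u,v in ((219,163.5),(300,163.5)):
    q=plane(i,u,v,.0862); print((q-np.array([.5504,-.1866,0])).round(4))
p,d,i=load('w14')
for u,v in ((230,114.5),(291.5,114.5)):
    q=plane(i,u,v,.022); print('w14',q.round(4),(q-np.array([.5751,-.1873,0])).round(4))
E
```

```text
[-0.0465 -0.0232  0.0862]
[-0.0473  0.0216  0.0862]
w14 [ 0.5052 -0.2117  0.022 ] [-0.0699 -0.0244  0.022 ]
w14 [ 0.5043 -0.1658  0.022 ] [-0.0708  0.0215  0.022 ]
```

Emit:
{"op": "step_arm", "data": {
  "steps": [
    [1, 0.6, 0.3, 0, 0, 0, 0],
    [1, 0.7, 0.36, 0, 0, 0, 0],
    [1, 0.7, 0.36, 0, 0, 0, 0],
    [1, 0.7, 0.36, 0, 0, 0, 0],
    [1, 0.7, 0.36, 0, 0, 0, 0],
    [1, 0.4, 0.21, 0, 0, 0, 0],
    [1, 0.15, 0.1, 0, 0, 0, 0],
    [1, 0, 0, 0.3, 0, 0, 0],
    [1, 0, 0, 0.5, 0, 0, 0],
    [1, 0, 0, 0.2, 0, 0, 0]
  ]
}}

```text
time: 31.35
position: [0.5992, -0.0877, 0.2295]
tool_rot: [0.701, 0.713, -0.001, -0.002]
ft_force: [-1.2, 0.6, -2.4]
grip_width: 0.0457
```

```bash
python3 - <<'E'
from h import *
go([.600,-.0868,.2035],90.95)
snap('wrist','w16')
snap('scene','s16')
p=cv2.imread('pics/s16.png')[150:270,200:340]; cv2.imwrite('pics/s16z.png',cv2.resize(p,None,fx=5,fy=5))
E
```

```text
t 31.35 pos [ 0.5992 -0.0877  0.2295] yaw 90.95 tilt [-0.003  0.001 -1.   ] F [-1.2  0.6 -2.4] w 0.0457
units [0.03 0.04 1.04]
turn units [-0.02 -0.01 -0.  ]  shift after turn [0.03 0.03 1.04]
```

View pics/w16.png

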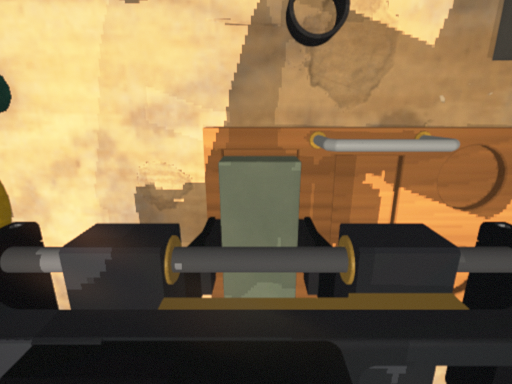

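View pics/s16z.png

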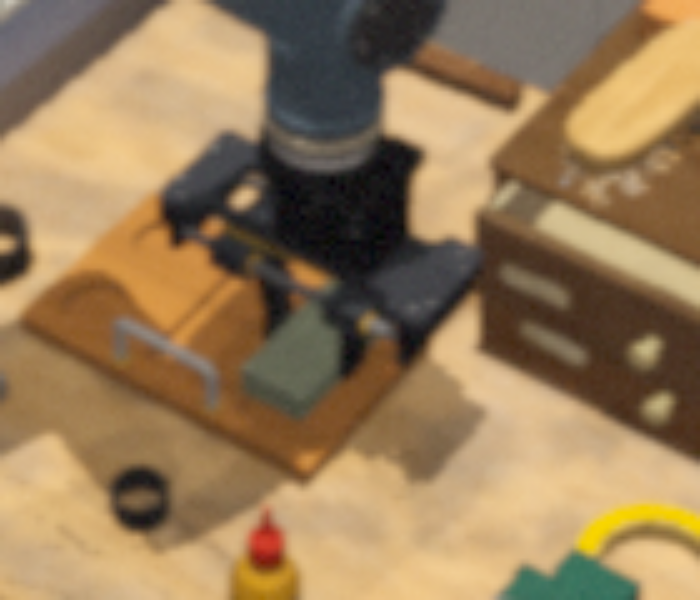

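```bash
python3 - <<'E'
from h import *
p,d,i=load('w16')
print(plane(i,204.5,127,.018).round(4), plane(i,510,127,.018).round(4))
for u in (219.5,300): print('stone edge',plane(i,u,164,.2295-.182+.0119).round(4))
for c in (230,280): print([int(x) for x in cv2.cvtColor(p,cv2.COLOR_RGB2GRAY)[145:170,c]])
E
```

```text
[ 0.5347 -0.1261  0.018 ] [0.5312 0.0823 0.018 ]
stone edge [ 0.5526 -0.1106  0.0594]
stone edge [ 0.5519 -0.066   0.0594]
[101, 99, 97, 89, 89, 98, 100, 99, 98, 92, 89, 77, 69, 66, 67, 66, 89, 111, 120, 120, 114, 109, 107, 109, 107]
[115, 107, 97, 90, 89, 96, 100, 97, 95, 93, 87, 75, 69, 67, 66, 69, 80, 99, 108, 109, 110, 109, 107, 109, 110]
```

Emit:
{"op": "step_arm", "data": {
  "steps": [
    [1, 0.06, 0.03, 0.2, 0, 0, 0],
    [1, 0, 0, 0.2, 0, 0, 0],
    [1, 0, 0, 0.2, 0, 0, 0],
    [1, 0, 0, 0.2, 0, 0, 0],
    [1, 0, 0, 0.15, 0, 0, 0],
    [1, 0, 0, 0.06, 0, 0, 0],
    [1, 0, 0, 0, 0, 0, 0],
    [1, 0, 0, 0, 0, 0, 0],
    [1, 0, 0, 0, 0, 0, 0],
    [1, 0, 0, 0, 0, 0, 0]
  ]
}}

```text
time: 32.45
position: [0.601, -0.0856, 0.2065]
tool_rot: [0.701, 0.713, 0.0, 0.0]
ft_force: [-0.3, -0.0, -3.1]
grip_width: 0.0462
```

```bash
python3 - <<'E'
from h import *
go([.600,-.0868,.2035],90.95)
snap('wrist','w17')
E
```

```text
t 32.45 pos [ 0.601  -0.0856  0.2065] yaw 91.01 tilt [ 0. -0. -1.] F [-0.3 -0.  -3.1] w 0.0462
units [-0.05 -0.04  0.12]
turn units [0.   0.   0.01]  shift after turn [-0.05 -0.04  0.12]
```

View pics/w17.png

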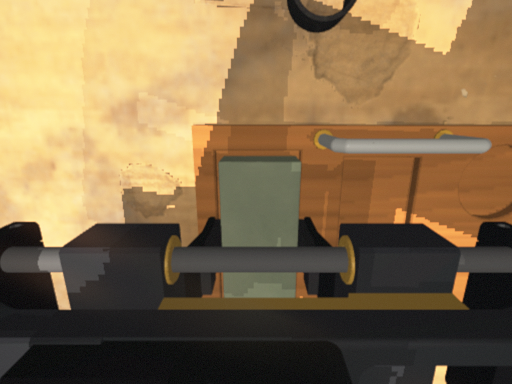

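Emit:
{"op": "step_arm", "data": {
  "steps": [
    [1, -0.02, 0, 0.06, 0, 0, 0],
    [1, 0, 0, 0.06, 0, 0, 0],
    [1, 0, 0, 0, 0, 0, 0],
    [-0.3, 0, 0, 0, 0, 0, 0],
    [-0.3, 0, 0, 0, 0, 0, 0],
    [-0.3, 0, 0, 0, 0, 0, 0],
    [-0.3, 0, 0, 0, 0, 0, 0],
    [-0.3, 0, 0, -0.4, 0, 0, 0],
    [-0.3, 0, 0, -0.8, 0, 0, 0],
    [-0.3, 0, 0, -1, 0, 0, 0]
  ]
}}

```text
time: 33.5
position: [0.6006, -0.086, 0.2586]
tool_rot: [0.701, 0.713, -0.0, -0.001]
ft_force: [0.1, -0.7, 0.8]
grip_width: 0.0565
```

```bash
python3 - <<'E'
from h import *
go([.56,.05,.44],90)
snap('scene','s17')
p=cv2.imread('pics/s17.png')[150:270,200:340]; cv2.imwrite('pics/s17z.png',cv2.resize(p,None,fx=5,fy=5))
E
```

```text
t 33.5 pos [ 0.6006 -0.086   0.2586] yaw 91.0 tilt [-0.002  0.001 -1.   ] F [ 0.1 -0.7  0.8] w 0.0565
units [ 5.47 -1.54 -7.25]
turn units [-0.01 -0.    0.13]  shift after turn [ 5.44 -1.62 -7.26]
```

View pics/s17z.png

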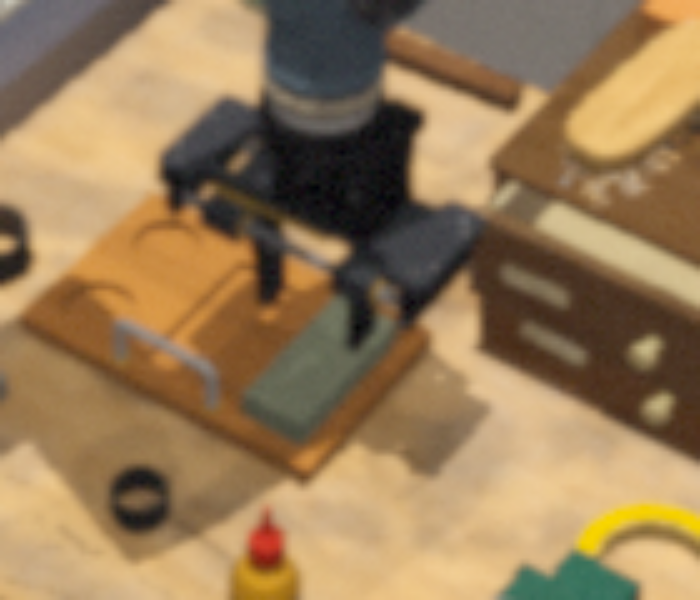

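Emit:
{"op": "step_arm", "data": {
  "steps": [
    [-0.3, 0, 0, -0.9, 0, 0, 0],
    [-0.3, 0, 0, -0.9, 0, 0, 0.1],
    [-0.3, 0.6, -0.4, -0.8, 0, 0, 0],
    [-0.3, 0.6, -0.4, -0.8, 0, 0, 0],
    [-0.3, 0.6, -0.4, -0.8, 0, 0, 0],
    [-0.3, 0.6, -0.4, -0.8, 0, 0, 0],
    [-0.3, 0.6, -0.4, -0.8, 0, 0, 0],
    [-0.3, 0.6, -0.4, -0.8, 0, 0, 0],
    [-0.3, 0.6, -0.4, 0, 0, 0, 0],
    [-0.3, 0, 0, 0, 0, 0, 0]
  ]
}}

```text
time: 34.55
position: [0.5288, 0.0203, 0.4234]
tool_rot: [0.705, 0.709, -0.0, -0.001]
ft_force: [-0.0, 0.2, -1.1]
grip_width: 0.0565
```

```bash
python3 - <<'E'
from h import *
go([.53,.03,.44],90)
snap('wrist','w18')
E
```

```text
t 34.55 pos [0.5288 0.0203 0.4234] yaw 90.32 tilt [-0.001  0.001 -1.   ] F [-0.   0.2 -1.1] w 0.0565
units [ 0.39  0.05 -0.66]
turn units [-0.01 -0.    0.04]  shift after turn [ 0.39  0.05 -0.66]
```

View pics/w18.png

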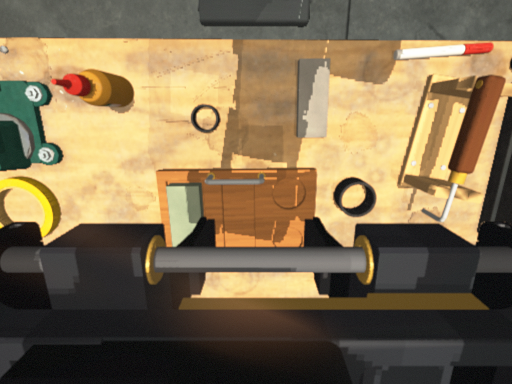

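```bash
python3 - <<'E'
from h import *
p,d,i=load('w18'); h=cv2.cvtColor(p,cv2.COLOR_RGB2HSV)
z=p[50:145,180:340,::-1]; cv2.imwrite('pics/w18z.png',cv2.resize(z,None,fx=5,fy=5,interpolation=cv2.INTER_CUBIC))
def rect(m,z,c,nm):
    k=np.zeros(m.shape,bool); k[c[1]:c[3],c[0]:c[2]]=1
    mm=(m&k).astype('uint8'); n,l,s,_=cv2.connectedComponentsWithStats(mm); j=1+s[1:,4].argmax(); mk=(l==j)
    pts=np.array([plane(i,a,b,z)[:2] for b,a in np.argwhere(mk)]); r=cv2.minAreaRect((pts*1000).astype('float32'))
    print(nm,s[j],np.round(r[0],1),np.round(r[1],1),round(r[2],2))
rect((h[...,1]<60)&(h[...,2]>115),.018,(290,52,335,145),'small top')
rect((h[...,1]<60),.018,(290,52,335,145),'small all')
rect((h[...,2]<75),.022,(185,95,228,140),'loupe')
print(h[100,295:332].tolist())
E
```

```text
small top [ 298   59   32   78 2226] [437.4  90. ] [97.7 38.1] 1.04
small all [ 297   59   33   78 2333] [437.4  89. ] [97.8 39.9] 1.13
loupe [192 106  18  26  96] [465.  -61.8] [33.9 19.1] 12.02
[[16, 117, 137], [16, 113, 124], [16, 64, 87], [16, 49, 99], [20, 50, 132], [19, 48, 134], [21, 50, 133], [18, 50, 133], [20, 50, 132], [20, 47, 131], [19, 49, 130], [20, 45, 129], [17, 51, 129], [18, 50, 148], [18, 52, 190], [18, 52, 214], [18, 52, 219], [18, 52, 217], [19, 53, 218], [20, 50, 215], [19, 50, 215], [20, 51, 214], [20, 50, 214], [20, 51, 214], [19, 50, 215], [19, 49, 215], [19, 51, 218], [18, 51, 219], [19, 50, 220], [18, 51, 220], [18, 52, 220], [18, 51, 218], [19, 62, 218], [17, 88, 227], [19, 100, 239], [18, 99, 238], [18, 98, 237]]
```

View pics/w18z.png

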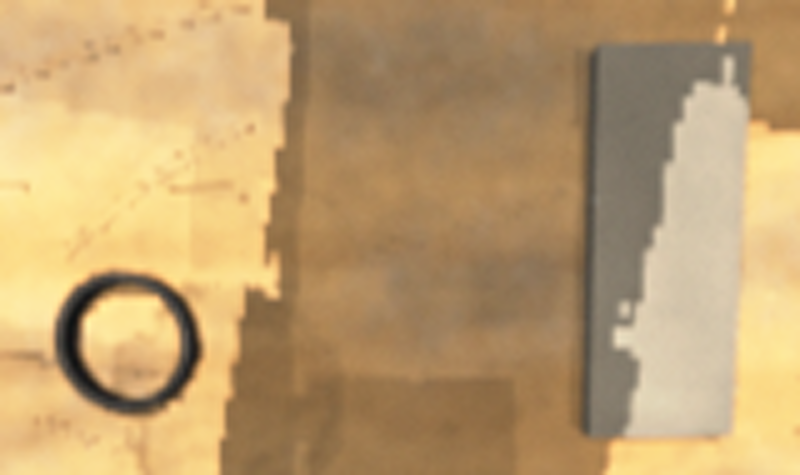

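```bash
python3 - <<'E'
from h import *
go([.437,.0895,.192],91)
E
```

```text
t 34.6 pos [0.5296 0.0194 0.4228] yaw 90.3 tilt [-0.001 -0.    -1.   ] F [-0.9 -0.5 -0.3] w 0.0566
units [ 2.82 -3.68  9.24]
turn units [-0.01  0.   -0.09]  shift after turn [ 2.87 -3.65  9.23]
```

Emit:
{"op": "step_arm", "data": {
  "steps": [
    [-0.4, 0, 0, 0, 0, 0, -0.09],
    [-0.4, 0.6, -0.76, 0.5, 0, 0, 0],
    [-0.4, 0.6, -0.76, 0.9, 0, 0, 0],
    [-0.4, 0.6, -0.76, 0.9, 0, 0, 0],
    [-0.4, 0.6, -0.76, 0.9, 0, 0, 0],
    [-0.4, 0.47, -0.61, 0.9, 0, 0, 0],
    [-0.4, 0, 0, 0.9, 0, 0, 0],
    [-0.4, 0, 0, 0.9, 0, 0, 0],
    [-0.4, 0, 0, 0.6, 0, 0, 0],
    [-0.4, 0, 0, 0, 0, 0, 0]
  ]
}}

```text
time: 35.6
position: [0.438, 0.0883, 0.2583]
tool_rot: [0.702, 0.713, -0.002, -0.002]
ft_force: [-0.1, -0.6, 0.2]
grip_width: 0.0609
```

```bash
python3 - <<'E'
from h import *
go([.437,.0895,.192],91)
snap('wrist','w19')
E
```

```text
t 35.6 pos [0.438  0.0883 0.2583] yaw 90.89 tilt [-0.005  0.    -1.   ] F [-0.1 -0.6  0.2] w 0.0609
units [ 0.05 -0.03  2.65]
turn units [-0.04 -0.   -0.01]  shift after turn [ 0.05 -0.04  2.65]
```

View pics/w19.png

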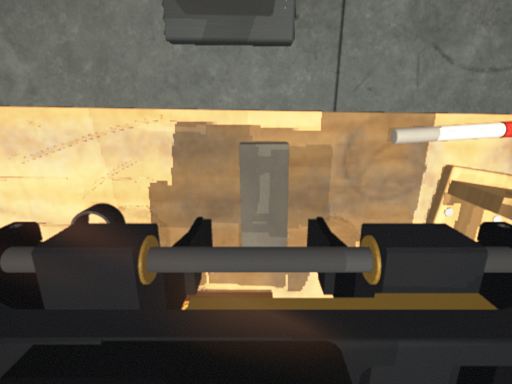

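Emit:
{"op": "step_arm", "data": {
  "steps": [
    [-0.4, 0.09, -0.03, 0.5, 0, 0, 0],
    [-0.4, 0, 0, 0.7, 0, 0, 0],
    [-0.4, 0, 0, 0.7, 0, 0, 0],
    [-0.4, 0, 0, 0.5, 0, 0, 0],
    [-0.4, 0, 0, 0.25, 0, 0, 0],
    [-0.4, 0, 0, 0, 0, 0, 0],
    [-0.4, 0, 0, 0, 0, 0, 0],
    [1, 0, 0, 0, 0, 0, 0],
    [1, 0, 0, 0, 0, 0, 0],
    [1, 0, 0, 0, 0, 0, 0]
  ]
}}

```text
time: 36.65
position: [0.4374, 0.0912, 0.1949]
tool_rot: [0.701, 0.713, 0.0, 0.0]
ft_force: [0.1, -0.4, 0.4]
grip_width: 0.0447
```

Emit:
{"op": "step_arm", "data": {
  "steps": [
    [1, 0, 0, 0, 0, 0, 0],
    [1, 0, 0, 0, 0, 0, 0],
    [1, 0, 0, 0, 0, 0, 0],
    [1, 0, 0, 0, 0, 0, 0],
    [1, 0, 0, 0, 0, 0, 0],
    [1, 0, 0, -0.5, 0, 0, 0],
    [1, 0, 0, -0.9, 0, 0, 0],
    [1, 0, 0, -0.9, 0, 0, 0],
    [1, 0, 0, -0.8, 0, 0, 0],
    [1, 0, 0, -0.4, 0, 0, 0]
  ]
}}

```text
time: 37.65
position: [0.4373, 0.0911, 0.283]
tool_rot: [0.701, 0.713, 0.0, 0.001]
ft_force: [0.5, 0.2, -2.8]
grip_width: 0.0394
```

```bash
python3 - <<'E'
from h import *
go([.606,-.010,.204],90.95)
snap('wrist','w20')
E
```

```text
t 37.65 pos [0.4373 0.0911 0.283 ] yaw 90.94 tilt [ 0.001 -0.    -1.   ] F [ 0.5  0.2 -2.8] w 0.0394
units [-4.15  6.68  3.17]
turn units [ 0.01  0.   -0.  ]  shift after turn [-4.16  6.68  3.16]
```

View pics/w20.png

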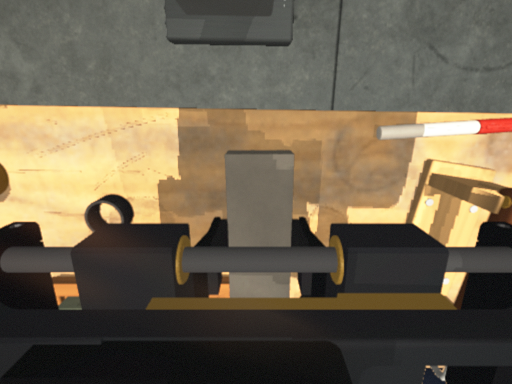

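```bash
python3 - <<'E'
from h import *
p,d,i=load('w20'); g=cv2.cvtColor(p,cv2.COLOR_RGB2GRAY)
print([int(x) for x in g[145:160,240]])
for u in (226,293):
    q=plane(i,u,154,.1061); print((q-np.array([.4373,.0911,0])).round(4))
E
```

```text
[125, 127, 125, 128, 120, 96, 71, 67, 74, 95, 111, 110, 112, 111, 112]
[-0.0494 -0.0203  0.1061]
[-0.0501  0.0183  0.1061]
```

Emit:
{"op": "step_arm", "data": {
  "steps": [
    [1, -0.3, 0.5, 0, 0, 0, 0],
    [1, -0.5, 0.8, 0, 0, 0, 0],
    [1, -0.5, 0.8, 0, 0, 0, 0],
    [1, -0.5, 0.8, 0, 0, 0, 0],
    [1, -0.5, 0.8, 0, 0, 0, 0],
    [1, -0.5, 0.8, 0, 0, 0, 0],
    [1, -0.5, 0.8, 0, 0, 0, 0],
    [1, -0.5, 0.8, 0, 0, 0, 0],
    [1, -0.36, 0.58, 0, 0, 0, 0],
    [1, 0, 0, 0, 0, 0, 0]
  ]
}}

```text
time: 38.7
position: [0.6084, -0.0123, 0.2804]
tool_rot: [0.702, 0.712, 0.0, 0.001]
ft_force: [-0.5, 0.2, -1.6]
grip_width: 0.0391
```

Emit:
{"op": "step_arm", "data": {
  "steps": [
    [1, 0, 0, 0.4, 0, 0, 0],
    [1, 0, 0, 0.6, 0, 0, 0],
    [1, 0, 0, 0.6, 0, 0, 0],
    [1, 0, 0, 0.4, 0, 0, 0],
    [1, 0, 0, 0.2, 0, 0, 0],
    [1, 0, 0, 0, 0, 0, 0],
    [1, 0, 0, 0, 0, 0, 0],
    [1, 0, 0, 0, 0, 0, 0],
    [1, 0, 0, 0, 0, 0, 0],
    [1, 0, 0, 0, 0, 0, 0]
  ]
}}

```text
time: 39.7
position: [0.6062, -0.0102, 0.2276]
tool_rot: [0.701, 0.713, 0.0, 0.0]
ft_force: [0.2, -0.7, -2.9]
grip_width: 0.0393
```

```bash
python3 - <<'E'
from h import *
go([.606,-.010,.206],90.95)
snap('wrist','w21')
E
```

```text
t 39.7 pos [ 0.6062 -0.0102  0.2276] yaw 90.92 tilt [ 0.001 -0.    -1.   ] F [ 0.2 -0.7 -2.9] w 0.0393
units [ 0.01 -0.01  0.86]
turn units [ 0.01  0.   -0.  ]  shift after turn [ 0.01 -0.01  0.86]
```

View pics/w21.png

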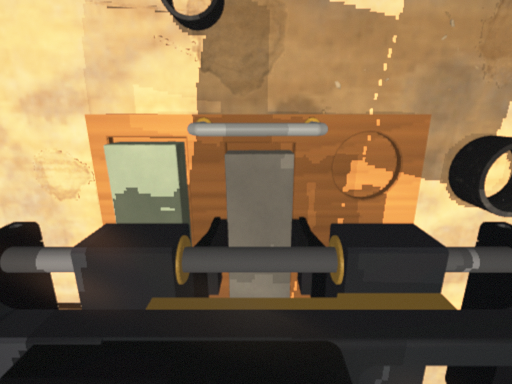

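```bash
python3 - <<'E'
from h import *
p,d,i=load('w21')
print(plane(i,86,114.5,.018).round(4), plane(i,430.5,114.5,.018).round(4))
print('L stone near edge',plane(i,108,143,.033).round(4),plane(i,183,142,.033).round(4))
for u in (226,293): print(plane(i,u,153.5,.2276-.182+.0051).round(4))
cv2.imwrite('pics/w21z.png',cv2.resize(p[100:220,80:440,::-1],None,fx=2.2,fy=2.2,interpolation=cv2.INTER_CUBIC))
E
```

```text
[ 0.5359 -0.1271  0.018 ] [0.532  0.1023 0.018 ]
L stone near edge [ 0.5528 -0.1068  0.033 ] [ 0.5514 -0.0595  0.033 ]
[ 0.5556 -0.0305  0.0507]
[0.555  0.0079 0.0507]
```

View pics/w21z.png

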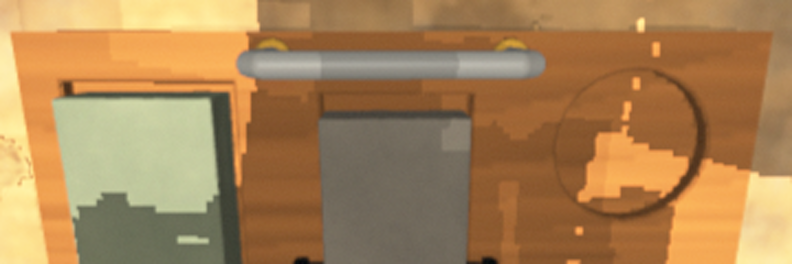

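Emit:
{"op": "step_arm", "data": {
  "steps": [
    [1, 0.05, 0.02, 0.2, 0, 0, 0],
    [1, 0, 0, 0.2, 0, 0, 0],
    [1, 0, 0, 0.2, 0, 0, 0],
    [1, 0, 0, 0.15, 0, 0, 0],
    [1, 0, 0, 0.08, 0, 0, 0],
    [1, 0, 0, 0, 0, 0, 0],
    [1, 0, 0, 0, 0, 0, 0],
    [1, 0, 0, 0, 0, 0, 0],
    [1, 0, 0, 0, 0, 0, 0],
    [1, 0, 0, 0, 0, 0, 0]
  ]
}}

```text
time: 40.75
position: [0.6065, -0.0089, 0.2063]
tool_rot: [0.701, 0.713, 0.0, 0.0]
ft_force: [0.1, 0.6, -0.7]
grip_width: 0.0389
```

Emit:
{"op": "step_arm", "data": {
  "steps": [
    [1, 0, 0, 0.02, 0, 0, 0],
    [-0.2, 0, 0, 0, 0, 0, 0],
    [-0.2, 0, 0, 0, 0, 0, 0],
    [-0.2, 0, 0, 0, 0, 0, 0],
    [-0.2, 0, 0, 0, 0, 0, 0],
    [-0.2, 0, 0, -0.4, 0, 0, 0],
    [-0.2, 0, 0, -0.9, 0, 0, 0],
    [-0.2, 0, 0, -0.9, 0, 0, 0],
    [-0.2, 0, 0, -0.9, 0, 0, 0],
    [-0.2, 0, 0, -0.9, 0, 0, 0]
  ]
}}

```text
time: 41.75
position: [0.6064, -0.0089, 0.3074]
tool_rot: [0.701, 0.713, 0.0, 0.0]
ft_force: [0.8, -0.2, -0.8]
grip_width: 0.0524
```

Emit:
{"op": "step_arm", "data": {
  "steps": [
    [-0.2, -0.3, -0.4, -0.6, 0, 0, 0],
    [-0.2, -0.3, -0.4, -0.6, 0, 0, 0],
    [-0.2, -0.3, -0.4, -0.6, 0, 0, 0],
    [-0.2, 0, -0.4, -0.6, 0, 0, 0],
    [-0.2, 0, -0.4, -0.6, 0, 0, 0],
    [-0.2, 0, -0.4, -0.6, 0, 0, 0],
    [-0.2, 0, -0.4, 0, 0, 0, 0],
    [-0.2, 0, 0, 0, 0, 0, 0],
    [-0.2, 0, 0, 0, 0, 0, 0],
    [-0.2, 0, 0, 0, 0, 0, 0]
  ]
}}

```text
time: 42.75
position: [0.5371, -0.0325, 0.3951]
tool_rot: [0.701, 0.713, -0.0, -0.0]
ft_force: [-0.8, -0.3, -0.0]
grip_width: 0.0522
```

```bash
python3 - <<'E'
from h import *
go([.53,-.03,.4],90)
p,d,i=snap('wrist','w22')
E
```

```text
t 42.75 pos [ 0.5371 -0.0325  0.3951] yaw 90.92 tilt [-0.001  0.    -1.   ] F [-0.8 -0.3 -0. ] w 0.0522
units [ 0.11 -0.28 -0.2 ]
turn units [-0.01 -0.    0.12]  shift after turn [ 0.1  -0.28 -0.2 ]
```

View pics/w22.png

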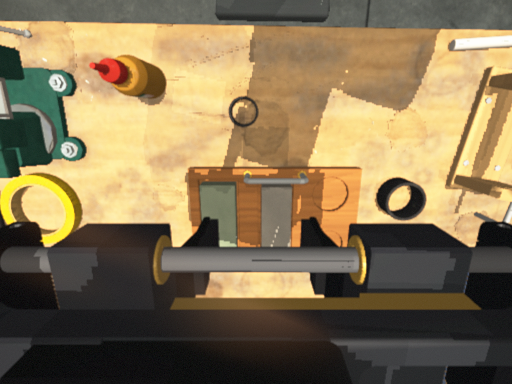

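```bash
python3 - <<'E'
from h import *
p,d,i=load('w22')
z=p[90:132,222:266,::-1]; cv2.imwrite('pics/w22z.png',cv2.resize(z,None,fx=12,fy=12,interpolation=cv2.INTER_CUBIC))
h=cv2.cvtColor(p,cv2.COLOR_RGB2HSV); m=((h[...,2]<95)).astype('uint8'); k=np.zeros_like(m);k[92:130,224:264]=1;m&=k
n,l,s,_=cv2.connectedComponentsWithStats(m); j=1+s[1:,4].argmax(); print(s[j])
b=np.argwhere(l==j)[:,::-1].astype('float32'); (c,r)=cv2.minEnclosingCircle(b); print(c,r,plane(i,*c,.011).round(4),plane(i,*c,.022).round(4))
go([.43,-.05,.193],91)
E
```

```text
[229  97  29  30 209]
(242.9766387939453, 111.37850189208984) 14.930904388427734 [ 0.462  -0.0546  0.011 ] [ 0.4621 -0.054   0.022 ]
t 42.8 pos [ 0.5372 -0.0326  0.3951] yaw 90.93 tilt [-0.001  0.    -1.   ] F [ 1.2 -0.8 -0.5] w 0.0521
units [-0.63 -4.29  8.09]
turn units [-0.01 -0.   -0.01]  shift after turn [-0.62 -4.3   8.08]
```

View pics/w22z.png

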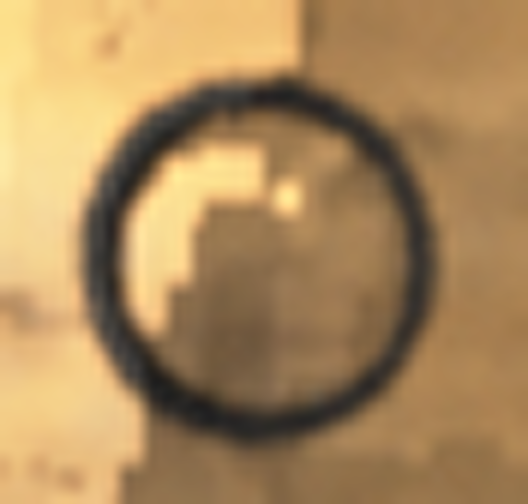

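Emit:
{"op": "step_arm", "data": {
  "steps": [
    [-0.4, 0, -0.5, 0.4, 0, 0, -0.4],
    [-0.4, 0, -0.5, 0.5, 0, 0, -0.4],
    [-0.4, 0, 0, 0.5, 0, 0, -0.5],
    [-0.4, 0, 0, 0.5, 0, 0, -0.5],
    [-0.4, 0, 0, 0.5, 0, 0, -0.5],
    [-0.4, 0, 0, 0.5, 0, 0, -0.5],
    [-0.4, 0, 0, 0.5, 0, 0, -0.5],
    [-0.4, 0, 0, 0.5, 0, 0, -0.33],
    [-0.4, 0, 0, 0, 0, 0, 0],
    [-0.4, 0, 0, 0, 0, 0, 0]
  ]
}}

```text
time: 43.8
position: [0.5122, -0.0337, 0.2979]
tool_rot: [0.501, 0.866, -0.0, -0.0]
ft_force: [-0.4, -0.1, 0.2]
grip_width: 0.061
```

```bash
python3 - <<'E'
from h import *
go([.462,-.0545,.27],120)
E
```

```text
t 43.8 pos [ 0.5122 -0.0337  0.2979] yaw 119.91 tilt [-0.001  0.    -1.   ] F [-0.4 -0.1  0.2] w 0.061
units [ 0.28 -2.15  1.12]
turn units [-0.   -0.   -0.01]  shift after turn [ 0.28 -2.15  1.11]
```

Emit:
{"op": "step_arm", "data": {
  "steps": [
    [-0.4, 0.06, -0.43, 0, 0, 0, 0],
    [-0.4, 0.06, -0.43, 0, 0, 0, 0],
    [-0.4, 0.06, -0.43, 0.2, 0, 0, 0],
    [-0.4, 0.06, -0.43, 0.4, 0, 0, 0],
    [-0.4, 0.04, -0.43, 0.6, 0, 0, 0],
    [-0.4, 0, 0, 0.6, 0, 0, 0],
    [-0.4, 0, 0, 0.4, 0, 0, 0],
    [-0.4, 0, 0, 0, 0, 0, 0],
    [-0.4, 0, 0, 0, 0, 0, 0],
    [-0.4, 0, 0, 0, 0, 0, 0]
  ]
}}

```text
time: 44.8
position: [0.4621, -0.0545, 0.2437]
tool_rot: [0.5, 0.866, 0.0, 0.001]
ft_force: [0.5, -0.7, 0.1]
grip_width: 0.061
```

```bash
python3 - <<'E'
from h import *
go([.462,-.0545,.1925],120)
snap('wrist','w23')
E
```

```text
t 44.8 pos [ 0.4621 -0.0545  0.2437] yaw 119.97 tilt [ 0.001 -0.    -1.   ] F [ 0.5 -0.7  0.1] w 0.061
units [ 0.   -0.01  2.05]
turn units [ 0.01  0.01 -0.  ]  shift after turn [ 0.   -0.    2.05]
```

View pics/w23.png

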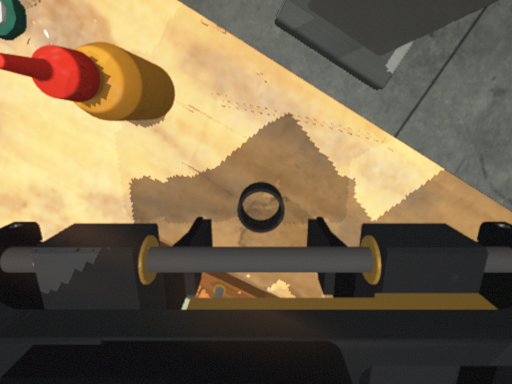

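```bash
python3 - <<'E'
from h import *
p,d,i=load('w23')
print(plane(i,261,203.5,.022).round(4)); g=cv2.cvtColor(p,cv2.COLOR_RGB2GRAY)
print([int(x) for x in g[178:235,261]]); print([int(x) for x in g[205,232:290]])
E
```

```text
[ 0.4568 -0.0567  0.022 ]
[120, 122, 118, 100, 58, 27, 28, 25, 26, 24, 35, 42, 46, 71, 113, 131, 131, 132, 133, 131, 130, 128, 125, 124, 117, 111, 108, 111, 121, 127, 121, 113, 108, 105, 103, 102, 107, 111, 117, 117, 114, 93, 57, 21, 23, 27, 24, 25, 23, 26, 27, 32, 40, 49, 76, 122, 144]
[124, 122, 122, 120, 119, 107, 61, 46, 45, 39, 58, 102, 113, 118, 118, 115, 111, 107, 102, 99, 103, 105, 113, 115, 112, 111, 113, 115, 116, 111, 109, 105, 107, 112, 112, 117, 127, 126, 121, 122, 120, 128, 126, 122, 124, 126, 110, 50, 40, 51, 49, 62, 99, 120, 121, 118, 117, 119]
```

```bash
python3 - <<'E'
from h import *
p,d,i=load('w23')
a=plane(i,261,232,.022);b=plane(i,261,182,0.0); print(a,b,(a+b)/2,np.linalg.norm((a-b)[:2]))
E
```

```text
[ 0.47748834 -0.0447098   0.022     ] [ 0.44661881 -0.06248117  0.        ] [ 0.46205357 -0.05359549  0.011     ] 0.03561950256790596
```

Centre is confirmed at (0.462, -0.054). Descend, grip.

Emit:
{"op": "step_arm", "data": {
  "steps": [
    [-0.4, 0, 0, 0.4, 0, 0, 0],
    [-0.4, 0, 0, 0.6, 0, 0, 0],
    [-0.4, 0, 0, 0.6, 0, 0, 0],
    [-0.4, 0, 0, 0.3, 0, 0, 0],
    [-0.4, 0, 0, 0.1, 0, 0, 0],
    [-0.4, 0, 0, 0.02, 0, 0, 0],
    [-0.4, 0, 0, 0, 0, 0, 0],
    [1, 0, 0, 0, 0, 0, 0],
    [1, 0, 0, 0, 0, 0, 0],
    [1, 0, 0, 0, 0, 0, 0]
  ],
  "squeeze": 15
}}

```text
time: 45.85
position: [0.4619, -0.0544, 0.1931]
tool_rot: [0.5, 0.866, 0.0, 0.0]
ft_force: [-0.4, -0.8, -0.4]
grip_width: 0.0443
```

Emit:
{"op": "step_arm", "data": {
  "steps": [
    [1, 0, 0, 0, 0, 0, 0],
    [1, 0, 0, 0, 0, 0, 0],
    [1, 0, 0, 0, 0, 0, 0],
    [1, 0, 0, 0, 0, 0, 0],
    [1, 0, 0, 0, 0, 0, 0],
    [1, 0, 0, -0.5, 0, 0, 0],
    [1, 0, 0, -0.9, 0, 0, 0],
    [1, 0, 0, -0.9, 0, 0, 0],
    [1, 0, 0, -0.8, 0, 0, 0],
    [1, 0, 0, -0.4, 0, 0, 0]
  ]
}}

```text
time: 46.85
position: [0.462, -0.0544, 0.2814]
tool_rot: [0.5, 0.866, 0.0, 0.001]
ft_force: [-0.3, -0.0, -0.7]
grip_width: 0.0357
```

```bash
python3 - <<'E'
from h import *
go([.6423,.0650,.204],91)
snap('wrist','w24')
E
```

```text
t 46.85 pos [ 0.462  -0.0544  0.2814] yaw 119.97 tilt [ 0.002 -0.001 -1.   ] F [-0.3 -0.  -0.7] w 0.0357
units [0.54 8.63 3.11]
turn units [0.01 0.01 3.62]  shift after turn [4.65 7.3  3.1 ]
```

View pics/w24.png

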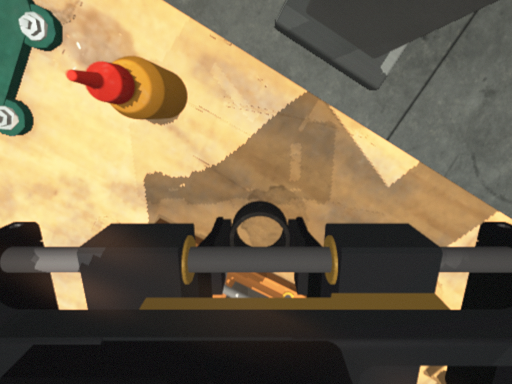

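```bash
python3 - <<'E'
from h import *
p,d,i=load('w24'); g=cv2.cvtColor(p,cv2.COLOR_RGB2GRAY)
print([int(x) for x in g[192:250,260]])
R=Ro.from_euler('z',119.97,degrees=True).as_matrix()@np.diag([1,-1,-1.])
for v,z in ((201.5,.0883),(201.5,.110),(215,.11)):
    q=plane(i,260,v,z); print(z,(R.T@(q-np.array([.462,-.0544,.2814]))).round(4))
E
```

```text
[109, 111, 109, 109, 111, 107, 104, 99, 84, 50, 20, 25, 29, 30, 24, 24, 24, 28, 25, 27, 39, 46, 42, 61, 109, 136, 140, 143, 143, 140, 140, 139, 138, 138, 144, 146, 149, 149, 151, 149, 148, 147, 145, 142, 139, 143, 143, 144, 143, 142, 143, 141, 137, 133, 106, 63, 55, 58]
0.0883 [-0.0007 -0.0162  0.1931]
0.11 [-0.0007 -0.0233  0.1714]
0.11 [-0.0007 -0.0149  0.1714]
```

Emit:
{"op": "step_arm", "data": {
  "steps": [
    [1, 0, 0, 0, 0, 0, 0.7],
    [1, 0, 0, 0, 0, 0, 0.8],
    [1, 0, 0, 0, 0, 0, 0.8],
    [1, 0, 0, 0, 0, 0, 0.8],
    [1, 0, 0, 0, 0, 0, 0.52],
    [1, 0.5, 0.77, 0, 0, 0, 0],
    [1, 0.5, 0.77, 0, 0, 0, 0],
    [1, 0.5, 0.77, 0, 0, 0, 0],
    [1, 0.5, 0.77, 0, 0, 0, 0],
    [1, 0.5, 0.77, 0, 0, 0, 0]
  ]
}}

```text
time: 47.9
position: [0.5573, 0.0104, 0.279]
tool_rot: [0.701, 0.713, -0.001, -0.001]
ft_force: [-0.3, -0.1, -0.4]
grip_width: 0.0357
```

Emit:
{"op": "step_arm", "data": {
  "steps": [
    [1, 0.5, 0.77, 0, 0, 0, 0],
    [1, 0.5, 0.77, 0, 0, 0, 0],
    [1, 0.5, 0.77, 0, 0, 0, 0],
    [1, 0.5, 0.77, 0, 0, 0, 0],
    [1, 0.15, 0.29, 0.3, 0, 0, 0],
    [1, 0, 0, 0.6, 0, 0, 0],
    [1, 0, 0, 0.6, 0, 0, 0],
    [1, 0, 0, 0.4, 0, 0, 0],
    [1, 0, 0, 0, 0, 0, 0],
    [1, 0, 0, 0, 0, 0, 0]
  ]
}}

```text
time: 48.9
position: [0.6398, 0.0645, 0.2322]
tool_rot: [0.701, 0.713, -0.0, -0.001]
ft_force: [0.2, -0.3, -0.2]
grip_width: 0.0354
```

```bash
python3 - <<'E'
from h import *
go([.6403,.0650,.204],91)
snap('wrist','w25')
snap('scene','s25')
p=cv2.imread('pics/s25.png')[130:250,170:310]; cv2.imwrite('pics/s25z.png',cv2.resize(p,None,fx=5,fy=5))
E
```

```text
t 48.9 pos [0.6398 0.0645 0.2322] yaw 90.97 tilt [-0.001  0.    -1.   ] F [ 0.2 -0.3 -0.2] w 0.0354
units [0.02 0.02 1.13]
turn units [-0.01 -0.   -0.  ]  shift after turn [0.02 0.02 1.13]
```

View pics/w25.png

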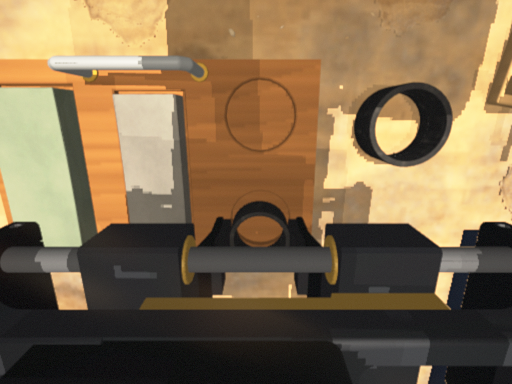

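View pics/s25z.png

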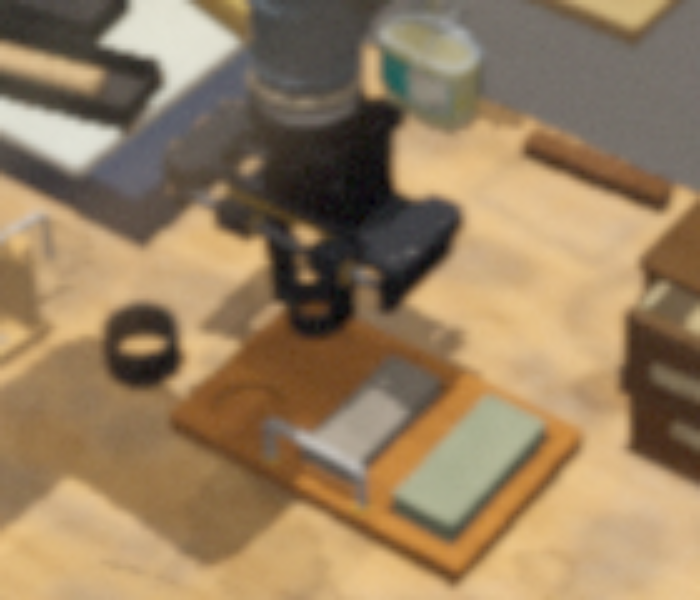

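```bash
python3 - <<'E'
from h import *
p,d,i=load('w25'); g=cv2.cvtColor(p,cv2.COLOR_RGB2GRAY)
cv2.imwrite('pics/w25z.png',cv2.resize(p[175:250,200:320,::-1],None,fx=6,fy=6,interpolation=cv2.INTER_CUBIC))
print([int(x) for x in g[183:222,259]])
a=plane(i,259,190.5,.018); print('slot near',a.round(4),'->c x',a[0]+.022)
for v,z in ((202,.0392),(211.5,.0611)): print('ring near',plane(i,259,v,z).round(4))
print('bottle slot',[plane(i,*k,.018).round(4) for k in ((225,114),(296,114),(260,77.5),(260,151))])
E
```

```text
[91, 92, 94, 96, 96, 99, 93, 90, 93, 98, 97, 97, 97, 98, 98, 97, 96, 79, 48, 29, 29, 28, 31, 27, 24, 27, 28, 26, 31, 42, 45, 46, 52, 83, 100, 100, 98, 101, 100]
slot near [0.622  0.0638 0.018 ] ->c x 0.6440218691952259
ring near [0.624  0.0638 0.0392]
ring near [0.6227 0.0638 0.0611]
bottle slot [array([0.568 , 0.0395, 0.018 ]), array([0.5671, 0.0881, 0.018 ]), array([0.5443, 0.0631, 0.018 ]), array([0.5929, 0.064 , 0.018 ])]
```

View pics/w25z.png

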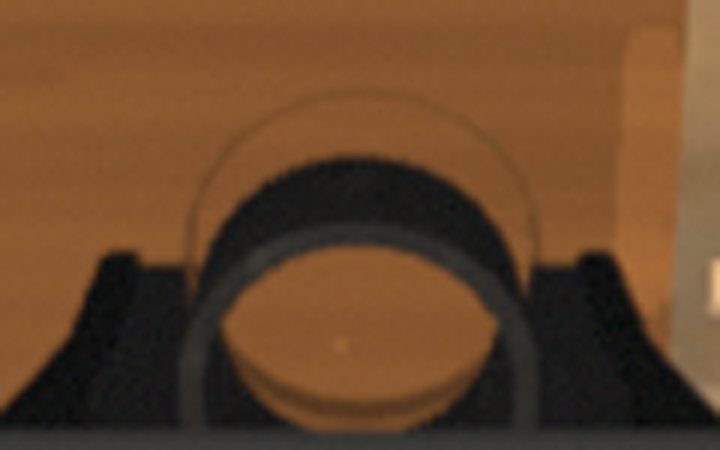

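Emit:
{"op": "step_arm", "data": {
  "steps": [
    [1, 0.0, 0.07, 0.2, 0, 0, 0],
    [1, 0, 0, 0.25, 0, 0, 0],
    [1, 0, 0, 0.25, 0, 0, 0],
    [1, 0, 0, 0.2, 0, 0, 0],
    [1, 0, 0, 0.15, 0, 0, 0],
    [1, 0, 0, 0.05, 0, 0, 0],
    [1, 0, 0, 0, 0, 0, 0],
    [1, 0, 0, 0, 0, 0, 0],
    [1, 0, 0, 0, 0, 0, 0],
    [1, 0, 0, 0, 0, 0, 0]
  ]
}}

```text
time: 50.0
position: [0.6421, 0.065, 0.2055]
tool_rot: [0.701, 0.713, 0.0, 0.0]
ft_force: [-0.2, -1.1, 0.2]
grip_width: 0.0357
```

```bash
python3 - <<'E'
from h import *
go([.642,.0650,.204],91)
p,d,i=snap('wrist','w26')
cv2.imwrite('pics/w26z.png',cv2.resize(p[175:250,200:320,::-1],None,fx=6,fy=6,interpolation=cv2.INTER_CUBIC))
E
```

```text
t 50.0 pos [0.6421 0.065  0.2055] yaw 91.0 tilt [ 0. -0. -1.] F [-0.2 -1.1  0.2] w 0.0357
units [-0.   -0.    0.06]
turn units [0. 0. 0.]  shift after turn [-0.   -0.    0.06]
```

View pics/w26z.png

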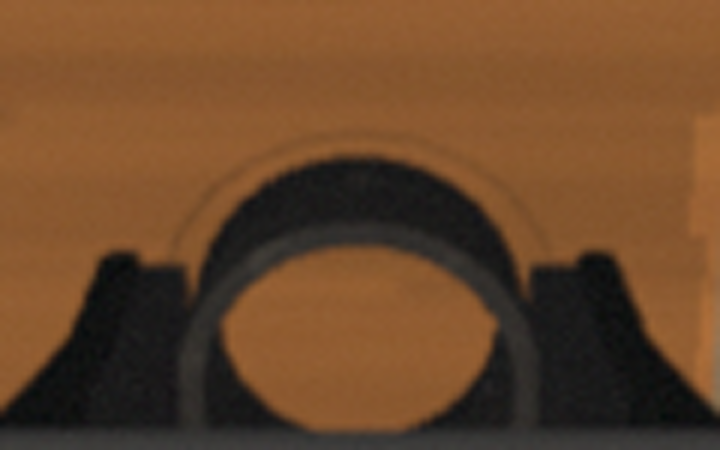

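Emit:
{"op": "step_arm", "data": {
  "steps": [
    [1, 0, 0, 0.05, 0, 0, 0],
    [1, 0, 0, 0, 0, 0, 0],
    [-0.15, 0, 0, 0, 0, 0, 0],
    [-0.15, 0, 0, 0, 0, 0, 0],
    [-0.15, 0, 0, 0, 0, 0, 0],
    [-0.15, 0, 0, 0, 0, 0, 0],
    [-0.15, 0, 0, -0.3, 0, 0, 0],
    [-0.15, 0, 0, -0.7, 0, 0, 0],
    [-0.15, 0, 0, -0.9, 0, 0, 0],
    [-0.15, 0, 0, -0.9, 0, 0, 0]
  ]
}}

```text
time: 51.05
position: [0.6419, 0.065, 0.275]
tool_rot: [0.701, 0.713, -0.0, -0.0]
ft_force: [0.2, -0.3, 0.0]
grip_width: 0.0498
```

Emit:
{"op": "step_arm", "data": {
  "steps": [
    [-0.4, 0, -0.3, -0.9, 0, 0, 0],
    [-0.4, 0, -0.3, -0.9, 0, 0, 0],
    [-0.4, -0.7, -0.6, -0.7, 0, 0, 0],
    [-0.4, -0.9, -0.6, -0.7, 0, 0, 0],
    [-0.4, -0.9, -0.6, -0.6, 0, 0, 0],
    [-0.4, -0.9, -0.6, 0, 0, 0, 0],
    [-0.4, -0.9, -0.4, 0, 0, 0, 0],
    [-0.4, 0, 0, 0, 0, 0, 0],
    [-0.4, 0, 0, 0, 0, 0, 0],
    [-0.4, 0, 0, 0, 0, 0, 0]
  ]
}}

```text
time: 52.05
position: [0.5592, -0.0433, 0.3692]
tool_rot: [0.701, 0.713, 0.0, 0.0]
ft_force: [0.3, -0.1, -0.5]
grip_width: 0.0613
```

```bash
python3 - <<'E'
from h import *
go([.427,-.170,.3],90)
p,d,i=snap('wrist','w27'); snap('scene','s27')
p=cv2.imread('pics/s27.png')[130:280,170:340]; cv2.imwrite('pics/s27z.png',cv2.resize(p,None,fx=4,fy=4))
E
```

```text
t 52.05 pos [ 0.5592 -0.0433  0.3692] yaw 91.03 tilt [ 0.001  0.    -1.   ] F [ 0.3 -0.1 -0.5] w 0.0613
units [-4.97 -5.38  2.76]
turn units [ 0.   -0.    0.13]  shift after turn [-5.07 -5.29  2.77]
```

View pics/w27.png

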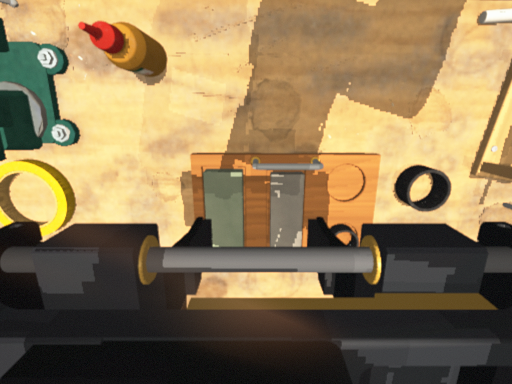

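View pics/s27z.png

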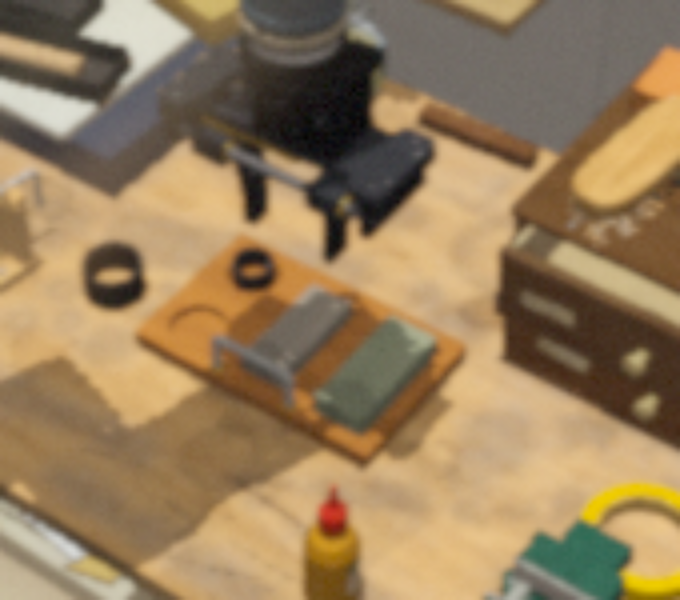

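Emit:
{"op": "step_arm", "data": {
  "steps": [
    [-0.4, -0.6, -0.6, 0, 0, 0, 0],
    [-0.4, -0.8, -0.85, 0.2, 0, 0, 0],
    [-0.4, -0.8, -0.85, 0.3, 0, 0, 0],
    [-0.4, -0.8, -0.85, 0.3, 0, 0, 0],
    [-0.4, -0.8, -0.85, 0.3, 0, 0, 0],
    [-0.4, -0.8, -0.85, 0, 0, 0, 0],
    [-0.4, -0.37, -0.53, 0, 0, 0, 0],
    [-0.4, 0, 0, 0, 0, 0, 0.75],
    [-0.4, 0, 0, 0, 0, 0, 0.8],
    [-0.4, 0, 0, 0, 0, 0, 0.8]
  ]
}}

```text
time: 53.15
position: [0.427, -0.1703, 0.3415]
tool_rot: [0.809, 0.588, 0.0, 0.0]
ft_force: [0.1, -0.3, -0.7]
grip_width: 0.0608
```

Emit:
{"op": "step_arm", "data": {
  "steps": [
    [-0.4, 0, 0, 0, 0, 0, 0.8],
    [-0.4, 0, 0, 0, 0, 0, 0.8],
    [-0.4, 0, 0, 0, 0, 0, 0.8],
    [-0.4, 0, 0, 0, 0, 0, 0.8],
    [-0.4, 0, 0, 0, 0, 0, 0.2],
    [-0.4, 0, 0, 0, 0, 0, 0],
    [-0.4, 0, 0, 0, 0, 0, 0],
    [-0.4, 0, 0, 0, 0, 0, 0],
    [-0.4, 0, 0, 0, 0, 0, 0],
    [-0.4, 0, 0, 0, 0, 0, 0]
  ]
}}

```text
time: 54.15
position: [0.4266, -0.1705, 0.3415]
tool_rot: [0.924, 0.383, -0.0, -0.0]
ft_force: [0.7, -0.9, -0.5]
grip_width: 0.0608
```

```bash
python3 - <<'E'
from h import *
go([.427,-.1703,.245],45)
p,d,i=snap('wrist','w28'); snap('top','t28')
C=cloud(i,d); m=(C[...,2]>.09)&(C[...,2]<.2); print(proj(i,[.427,-.1703,.126]),proj(i,[.427,-.1703,.086]))
E
```

```text
t 54.15 pos [ 0.4266 -0.1705  0.3415] yaw 45.02 tilt [-0.  0. -1.] F [ 0.7 -0.9 -0.5] w 0.0608
units [0.02 0.   3.86]
turn units [-0.  0.  0.]  shift after turn [0.02 0.   3.86]
[259.7775645  213.29765915] [259.66572265 197.68470258]
```

View pics/w28.png

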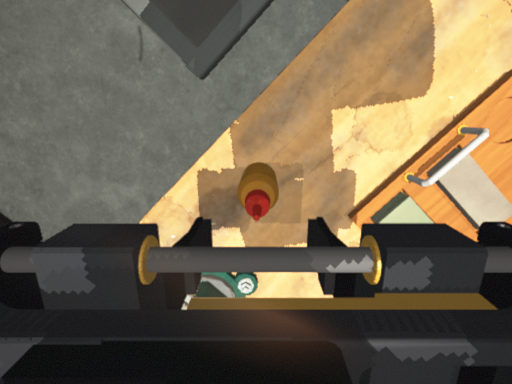

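Emit:
{"op": "step_arm", "data": {
  "steps": [
    [-0.4, 0, 0, 0.4, 0, 0, 0],
    [-0.4, 0, 0, 0.6, 0, 0, 0],
    [-0.4, 0, 0, 0.6, 0, 0, 0],
    [-0.4, 0, 0, 0.6, 0, 0, 0],
    [-0.4, 0, 0, 0.6, 0, 0, 0],
    [-0.4, 0, 0, 0.5, 0, 0, 0],
    [-0.4, 0, 0, 0.3, 0, 0, 0],
    [-0.4, 0, 0, 0.2, 0, 0, 0],
    [-0.4, 0, 0, 0, 0, 0, 0],
    [-0.4, 0, 0, 0, 0, 0, 0]
  ],
  "squeeze": 20
}}

```text
time: 55.25
position: [0.4267, -0.1706, 0.2466]
tool_rot: [0.924, 0.383, 0.0, 0.0]
ft_force: [0.4, -0.1, -0.3]
grip_width: 0.0609
```

Emit:
{"op": "step_arm", "data": {
  "steps": [
    [0.5, 0, 0, 0, 0, 0, 0],
    [0.5, 0, 0, 0, 0, 0, 0],
    [0.5, 0, 0, 0, 0, 0, 0],
    [1, 0, 0, 0, 0, 0, 0],
    [1, 0, 0, 0, 0, 0, 0],
    [1, 0, 0, 0, 0, 0, 0],
    [1, 0, 0, 0, 0, 0, 0],
    [1, 0, 0, 0, 0, 0, 0],
    [1, 0, 0, 0, 0, 0, 0],
    [1, 0, 0, 0, 0, 0, 0]
  ]
}}

```text
time: 56.25
position: [0.4267, -0.1706, 0.2466]
tool_rot: [0.924, 0.383, 0.0, 0.0]
ft_force: [-0.5, -1.1, 3.5]
grip_width: 0.0354
```

```bash
python3 - <<'E'
from h import *
go([.5674,.0644,.30],45)
E
```

```text
t 56.25 pos [ 0.4267 -0.1706  0.2466] yaw 45.01 tilt [ 0. -0. -1.] F [-0.5 -1.1  3.5] w 0.0354
units [10.63 -2.66 -2.14]
turn units [ 0. -0.  0.]  shift after turn [10.63 -2.67 -2.13]
```

```bash
python3 - <<'E'
from h import *
snap('scene','s29'); snap('wrist','w29')
p=cv2.imread('pics/s29.png')[170:330,180:340]; cv2.imwrite('pics/s29z.png',cv2.resize(p,None,fx=3.7,fy=3.7,interpolation=cv2.INTER_CUBIC))
E
```

```text
(no output)
```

View pics/s29z.png

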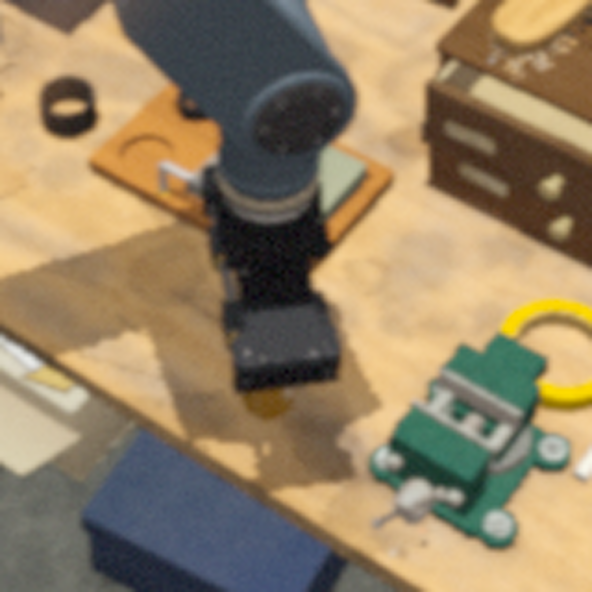

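View pics/w29.png

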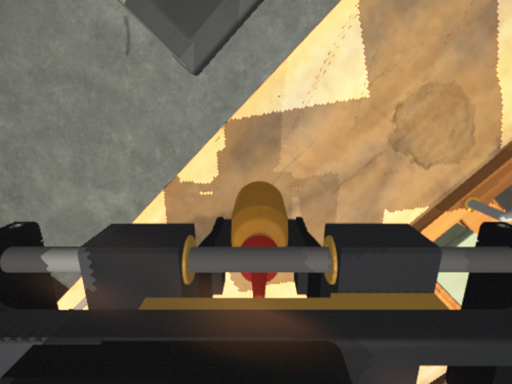

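Emit:
{"op": "step_arm", "data": {
  "steps": [
    [1, 0, 0, -0.2, 0, 0, 0],
    [1, 0, 0, -0.4, 0, 0, 0],
    [1, 0, 0, -0.5, 0, 0, 0],
    [1, 0, 0, -0.6, 0, 0, 0],
    [1, 0, 0, -0.6, 0, 0, 0],
    [1, 0, 0, -0.4, 0, 0, 0],
    [1, 0, 0, -0.3, 0, 0, 0],
    [1, 0, 0, 0, 0, 0, 0],
    [1, 0, 0, 0, 0, 0, 0],
    [1, 0, 0, 0, 0, 0, 0]
  ]
}}

```text
time: 57.35
position: [0.4264, -0.1704, 0.321]
tool_rot: [0.924, 0.383, -0.0, -0.001]
ft_force: [-0.0, 0.6, -2.1]
grip_width: 0.0352
```

```bash
python3 - <<'E'
from h import *
go([.5674,.0644,.32],45)
snap('scene','s30')
p=cv2.imread('pics/s30.png')[170:330,180:340]; cv2.imwrite('pics/s30z.png',cv2.resize(p,None,fx=3.7,fy=3.7,interpolation=cv2.INTER_CUBIC))
E
```

```text
t 57.35 pos [ 0.4264 -0.1704  0.321 ] yaw 45.0 tilt [-0.001  0.001 -1.   ] F [-0.   0.6 -2.1] w 0.0352
units [10.63 -2.65  0.04]
turn units [-0.01  0.    0.  ]  shift after turn [10.63 -2.65  0.04]
```

View pics/s30z.png

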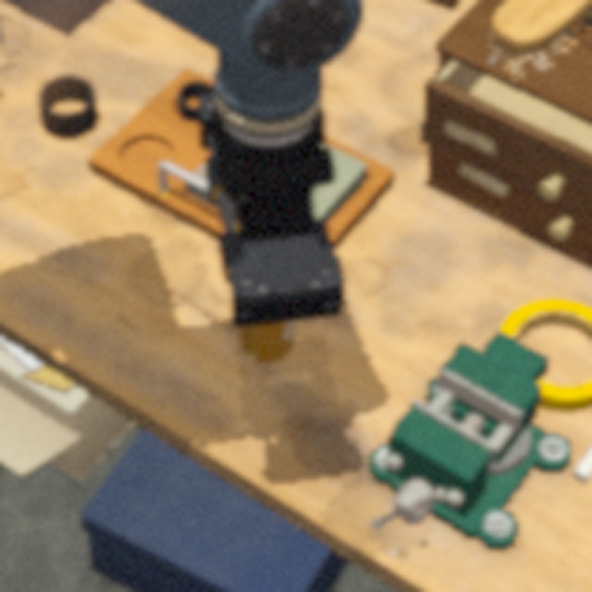

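Emit:
{"op": "step_arm", "data": {
  "steps": [
    [1, 0.5, -0.12, 0, 0, 0, 0],
    [1, 0.8, -0.2, 0, 0, 0, 0],
    [1, 0.9, -0.23, 0, 0, 0, 0],
    [1, 0.9, -0.23, 0, 0, 0, 0],
    [1, 0.9, -0.23, 0, 0, 0, 0],
    [1, 0.9, -0.23, 0, 0, 0, 0],
    [1, 0.9, -0.23, 0, 0, 0, 0],
    [1, 0.9, -0.23, 0, 0, 0, 0],
    [1, 0.9, -0.23, 0, 0, 0, 0],
    [1, 0.9, -0.23, 0, 0, 0, 0]
  ]
}}

```text
time: 58.4
position: [0.539, 0.0198, 0.321]
tool_rot: [0.924, 0.383, -0.0, -0.0]
ft_force: [0.2, -0.3, -1.8]
grip_width: 0.0351
```

Emit:
{"op": "step_arm", "data": {
  "steps": [
    [1, 0.9, -0.22, 0, 0, 0, 0],
    [1, 0.7, -0.17, 0, 0, 0, 0],
    [1, 0.53, -0.13, 0, 0, 0, 0],
    [1, 0, 0, 0, 0, 0, 0],
    [1, 0, 0, 0.3, 0, 0, 0],
    [1, 0, 0, 0.5, 0, 0, 0],
    [1, 0, 0, 0.5, 0, 0, 0],
    [1, 0, 0, 0.2, 0, 0, 0],
    [1, 0, 0, 0, 0, 0, 0],
    [1, 0, 0, 0, 0, 0, 0]
  ]
}}

```text
time: 59.4
position: [0.5672, 0.0644, 0.2837]
tool_rot: [0.924, 0.382, -0.0, -0.0]
ft_force: [-1.0, 0.1, -1.4]
grip_width: 0.0358
```

```bash
python3 - <<'E'
from h import *
go([.5674,.0644,.2576],45)
snap('scene','s31'); snap('wrist','w31')
p=cv2.imread('pics/s31.png')[130:290,140:300]; cv2.imwrite('pics/s31z.png',cv2.resize(p,None,fx=3.7,fy=3.7,interpolation=cv2.INTER_CUBIC))
E
```

```text
t 59.4 pos [0.5672 0.0644 0.2837] yaw 44.97 tilt [-0.  0. -1.] F [-1.   0.1 -1.4] w 0.0358
units [0.01 0.01 1.05]
turn units [-0.  0. -0.]  shift after turn [0.01 0.01 1.05]
```

View pics/s31z.png

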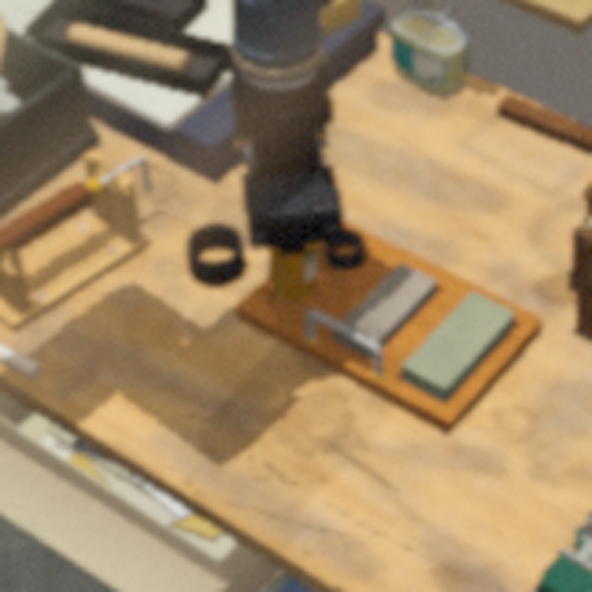

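View pics/w31.png

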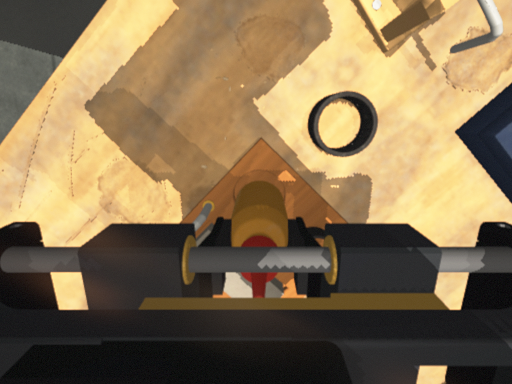

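```bash
python3 - <<'E'
from h import *
p,d,i=load('w31')
cv2.imwrite('pics/w31z.png',cv2.resize(p[150:240,200:320,::-1],None,fx=6.6,fy=6.6,interpolation=cv2.INTER_CUBIC))
c=np.array([.5674,.0644]); ty=np.array([.707,-.707])
n=c-ty*.024; print('pred rim',proj(i,[*n,.018])); 
print('pred bottle near base', proj(i,[*(c-ty*.0205),.0371]))
print('slot left/right', proj(i,[*(c-np.array([.707,.707])*.024),.018]),proj(i,[*(c+np.array([.707,.707])*.024),.018]))
E
```

```text
pred rim [258.85480408 168.93005463]
pred bottle near base [258.84976573 177.39619072]
slot left/right [233.19168133 194.1449942 ] [284.48771474 194.16845773]
```

View pics/w31z.png

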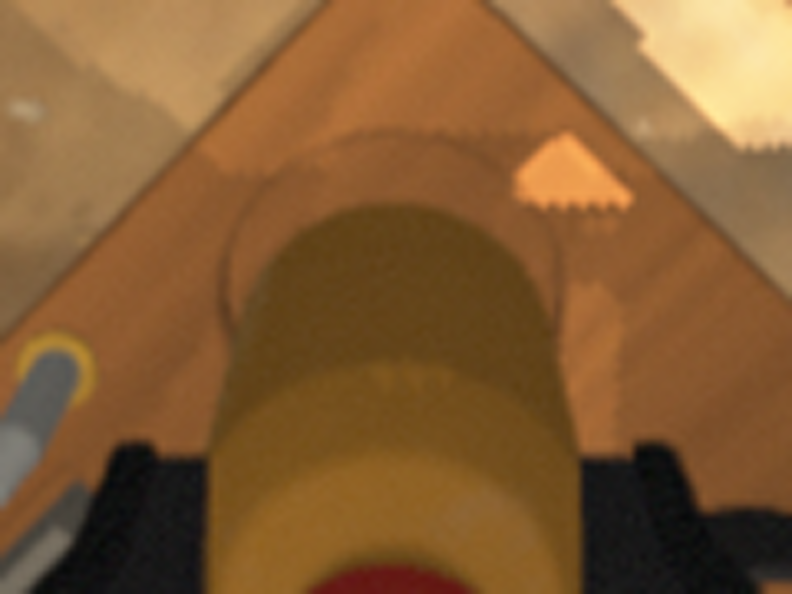

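Emit:
{"op": "step_arm", "data": {
  "steps": [
    [1, -0.04, -0.06, 0.2, 0, 0, 0],
    [1, 0, 0, 0.2, 0, 0, 0],
    [1, 0, 0, 0.2, 0, 0, 0],
    [1, 0, 0, 0.15, 0, 0, 0],
    [1, 0, 0, 0.1, 0, 0, 0],
    [1, 0, 0, 0.05, 0, 0, 0],
    [1, 0, 0, 0, 0, 0, 0],
    [1, 0, 0, 0, 0, 0, 0],
    [1, 0, 0, 0, 0, 0, 0],
    [1, 0, 0, 0, 0, 0, 0]
  ]
}}

```text
time: 60.5
position: [0.5654, 0.0651, 0.2617]
tool_rot: [0.924, 0.383, 0.0, 0.0]
ft_force: [1.1, 0.1, -0.4]
grip_width: 0.0355
```

```bash
python3 - <<'E'
from h import *
go([.5674,.0644,.2576],45)
p,d,i=snap('wrist','w32')
cv2.imwrite('pics/w32z.png',cv2.resize(p[150:240,200:320,::-1],None,fx=6.6,fy=6.6,interpolation=cv2.INTER_CUBIC))
E
```

```text
t 60.5 pos [0.5654 0.0651 0.2617] yaw 45.0 tilt [ 0. -0. -1.] F [ 1.1  0.1 -0.4] w 0.0355
units [0.04 0.08 0.16]
turn units [ 0. -0.  0.]  shift after turn [0.04 0.08 0.16]
```

View pics/w32z.png

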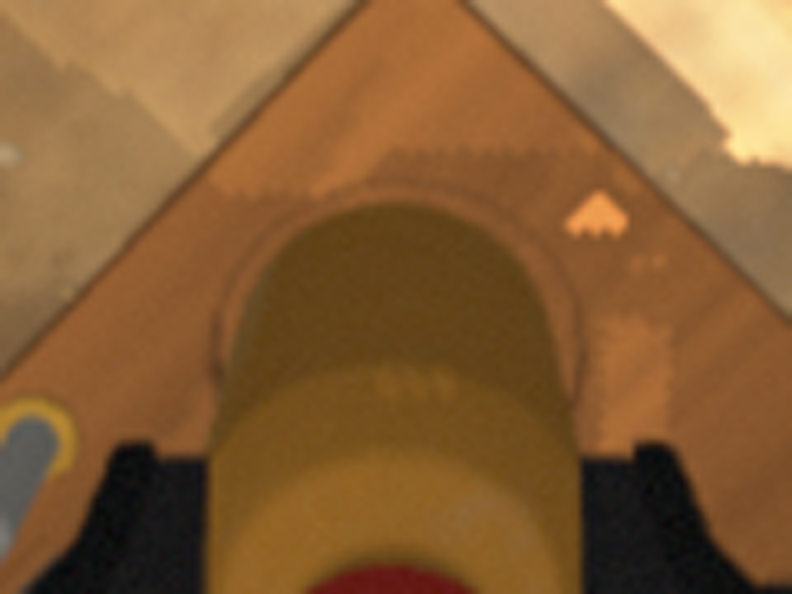

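Emit:
{"op": "step_arm", "data": {
  "steps": [
    [1, 0, 0, 0.06, 0, 0, 0],
    [1, 0, 0, 0.06, 0, 0, 0],
    [1, 0, 0, 0.04, 0, 0, 0],
    [1, 0, 0, 0, 0, 0, 0],
    [1, 0, 0, 0, 0, 0, 0],
    [1, 0, 0, 0, 0, 0, 0],
    [1, 0, 0, 0, 0, 0, 0],
    [1, 0, 0, 0, 0, 0, 0],
    [1, 0, 0, 0, 0, 0, 0],
    [1, 0, 0, 0, 0, 0, 0]
  ]
}}

```text
time: 61.55
position: [0.5654, 0.0651, 0.2577]
tool_rot: [0.924, 0.383, 0.0, 0.0]
ft_force: [-0.6, 1.0, 4.4]
grip_width: 0.0354
```

```bash
python3 - <<'E'
from h import *
go([.5654,.0651,.2576],45)
p,d,i=snap('wrist','w33')
cv2.imwrite('pics/w33z.png',cv2.resize(p[150:240,200:320,::-1],None,fx=6.6,fy=6.6,interpolation=cv2.INTER_CUBIC))
E
```

```text
t 61.55 pos [0.5654 0.0651 0.2577] yaw 45.01 tilt [ 0. -0. -1.] F [-0.6  1.   4.4] w 0.0354
units [-0.  0.  0.]
turn units [ 0. -0.  0.]  shift after turn [-0.  0.  0.]
```

View pics/w33z.png

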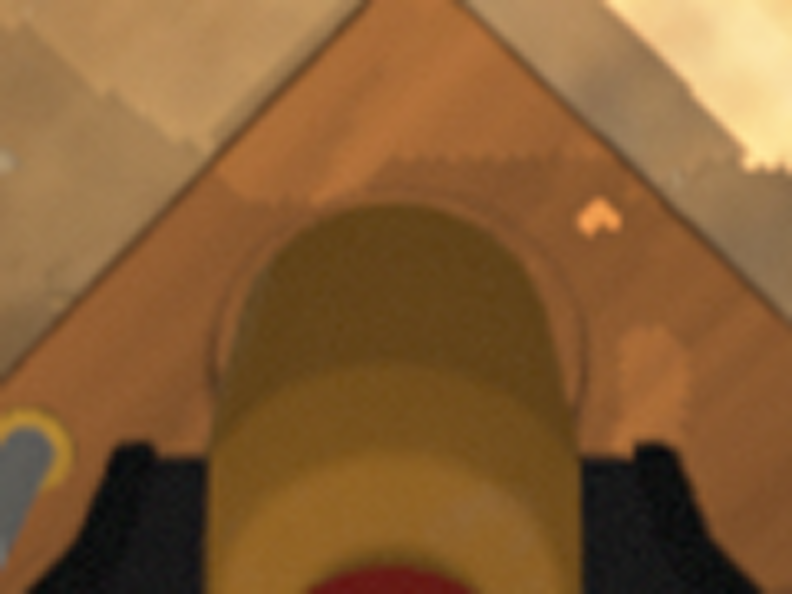

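Emit:
{"op": "step_arm", "data": {
  "steps": [
    [0, 0, 0, 0, 0, 0, 0],
    [-0.3, 0, 0, 0, 0, 0, 0],
    [-0.3, 0, 0, 0, 0, 0, 0],
    [-0.3, 0, 0, 0, 0, 0, 0],
    [-0.3, 0, 0, 0, 0, 0, 0],
    [-0.3, 0, 0, -0.2, 0, 0, 0],
    [-0.3, 0, 0, -0.5, 0, 0, 0],
    [-0.3, 0, 0, -0.8, 0, 0, 0],
    [-0.3, 0, 0, -0.9, 0, 0, 0],
    [-0.3, 0, 0, -0.9, 0, 0, 0]
  ]
}}

```text
time: 62.6
position: [0.5653, 0.0651, 0.3418]
tool_rot: [0.924, 0.383, 0.0, 0.0]
ft_force: [1.0, -0.0, -1.3]
grip_width: 0.0564
```

Emit:
{"op": "step_arm", "data": {
  "steps": [
    [-0.3, 0, 0, -0.9, 0, 0, 0],
    [-0.3, 0, 0, -0.9, 0, 0, 0],
    [-0.3, 0, 0, -0.9, 0, 0, 0],
    [-0.3, -0.5, -0.9, 0, 0, 0, 0],
    [-0.3, -0.5, -0.9, 0, 0, 0, 0],
    [-0.3, -0.5, -0.9, 0, 0, 0, 0],
    [-0.3, -0.5, -0.9, 0, 0, 0, 0],
    [-0.3, -0.5, -0.9, 0, 0, 0, 0],
    [-0.3, -0.5, -0.9, 0, 0, 0, 0],
    [-0.3, -0.5, -0.9, 0, 0, 0, 0]
  ]
}}

```text
time: 63.6
position: [0.3909, 0.1149, 0.4085]
tool_rot: [0.924, 0.383, 0.001, 0.0]
ft_force: [-0.0, 0.5, 0.4]
grip_width: 0.0565
```

```bash
python3 - <<'E'
from h import *
go([.5654,.0651,.2576],45)
for n in('scene','top','wrist'): snap(n,n[0]+'40')
p=cv2.imread('pics/s40.png')[130:290,140:340]; cv2.imwrite('pics/s40z.png',cv2.resize(p,None,fx=3.7,fy=3.7,interpolation=cv2.INTER_CUBIC))
p=cv2.imread('pics/t40.png')[110:280,130:330]; cv2.imwrite('pics/t40z.png',cv2.resize(p,None,fx=3.5,fy=3.5,interpolation=cv2.INTER_CUBIC))
E
```

```text
t 63.6 pos [0.3909 0.1149 0.4085] yaw 45.0 tilt [ 0.002  0.    -1.   ] F [-0.   0.5  0.4] w 0.0565
units [3.52 6.34 6.05]
turn units [ 0.01 -0.01  0.  ]  shift after turn [3.53 6.34 6.04]
```

View pics/s40z.png

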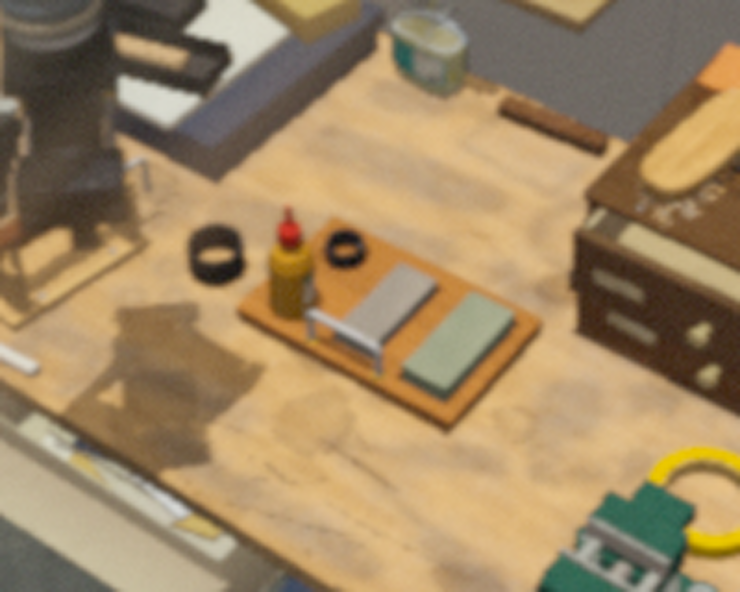

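View pics/t40z.png

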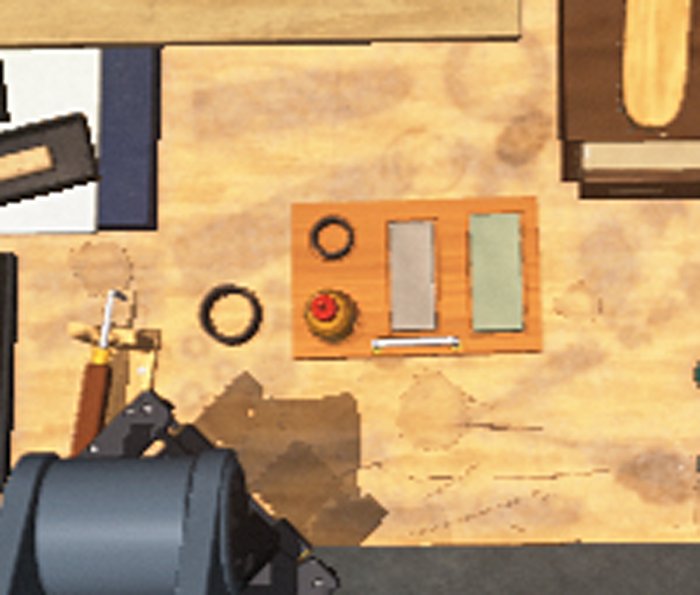

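View pics/w40.png

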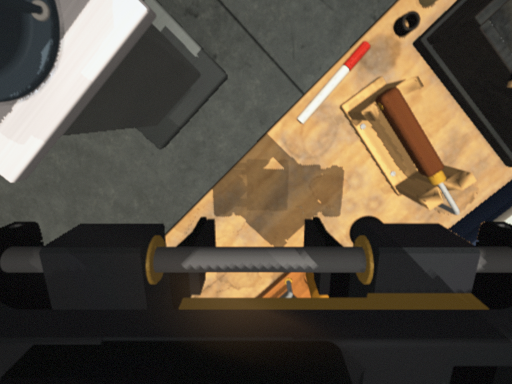

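```bash
python3 - <<'E'
from h import *
p,d,i=load('t40'); C=cloud(i,d); Z=C[...,2]
def reg(x0,x1,y0,y1):
    m=(C[...,0]>x0)&(C[...,0]<x1)&(C[...,1]>y0)&(C[...,1]<y1)&(Z<.3); return Z[m]
for n,a in (('Lfront',(.56,.59,-.1,-.075)),('Lrear',(.62,.65,-.1,-.075)),('Sfront',(.56,.59,-.022,.002)),('Srear',(.62,.65,-.022,.002)),('board',(.6,.615,.03,.09)),('boardmid',(.56,.65,-.055,-.038)),('bench',(.47,.52,-.1,-.05))):
    z=reg(*a); print(n,np.median(z).round(4),len(z))
z=reg(.62,.665,.04,.09); print('loupe',np.percentile(z,[50,85,95]).round(4))
z=reg(.54,.6,.04,.09); print('bottle max',np.sort(z)[-5:].round(3))
E
```

```text
Lfront 0.032 67
Lrear 0.032 72
Sfront 0.0284 71
Srear 0.0281 73
board 0.0176 78
boardmid 0.018 136
bench -0.0001 239
loupe [0.0168 0.0296 0.0345]
bottle max [0.121 0.125 0.132 0.134 0.139]
```

All the pieces sit flat at the expected heights, so I am handing in.

```bash
python3 -c "
from h import *
print(robot.hand_in())"
```

```text
the job is handed in; nothing more can be done
None
```

The job is done and handed in at about 64 s of the 208 s allowed. I hooked the tray out from under the shelf and laid the hook back in its rest. Then I put the large stone, small stone, small loupe and oil bottle each into its own recess.

**Last checks:**
- **Tray:** its rear edge is at x ≈ 0.68 m, well clear of the shelf edge at 0.739 m.
- **Stones:** both lie level, with tops at 32 mm (large) and 28 mm (small), against 33 and 29 mm expected.
- **Loupe:** it sits in its recess. Its rim reads about 30–34 mm, against 33 mm expected.
- **Bottle:** it stands upright. It met the recess floor at the expected height with about 4 N of contact.
- **Hook:** it lies in both notches, within about 3 mm and 1° of where it started.

**What did not go smoothly:**
- **Contact with the cabinet:** on the first try at placing the large stone, the gripper body touched the drawer front. The reading was about 13 N, under the 40 N limit. I backed off, set the stone down on the bench, gripped it again nearer its centre and placed it. I saw no change in the cabinet afterwards, but did not measure it.
- **Loupe moved:** partway through the run I found it about 4 cm from where it started, so I measured it again before picking it up.
- **Bottle grip width:** the fingers read 35 mm on the bottle, against about 41 mm expected. It lifted and set down without trouble, and I did not find out why.

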